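Tighten the knife nut down in the hub of the tilted cutter bowl

TASK

The brass nut that holds the knives of the cutter mixer, at the bottom of the deep hub in the tilted bowl, has only been run on by hand. Take the T-handled socket wrench out of its blue stand, fit it fully down on the nut and tighten the nut clockwise until it comes up hard against its stop. Then take the wrench out of the machine and put it back upright in its stand, socket down, without disturbing the other things on the bench.

Things in the scene. Friction and masses are not known exactly. Their poses are not given: they have to be found in the camera images.
- wrench: T-handled socket wrench, steel, about 0.4 kg, 162 mm tall, standing upright in the stand. Origin: on its axis at the open lower end of the socket; z along the axis up to the handle, y along the T bar. Socket: round barrel 45 mm in diameter, 37 mm tall, hexagon hole 32.5 mm across flats and 27 mm deep, flats facing along x (and every 60 degrees from there); above it a 16 mm shank
- wrench_handle (a point): centre of the wrench's handle, 150 mm above the socket's open end on its axis; axes as the wrench's. Here is a square-edged steel block, 24 mm wide along x, 36 mm along y, 24 mm tall: grip it across x. From both its ends a 13 mm bar with 18 mm blue sleeves runs out along y to 60 mm from the axis
- nut_seat (a point): centre of the bottom of the bore in the knife hub: the nut sits on it, and the socket's rim comes to rest on it when fully down. z points up along the bore, which leans 30 degrees from vertical towards the cutter's front (the robot's side); y is level, along the bowl's trunnions. Brass hexagon nut: 30 mm across flats, 20 mm tall, 3 mm chamfer at its top, 3 mm of thread above
- hub_mouth (a point): centre of the mouth of the bore, 82 mm above nut_seat along the bore; same axes. The bore is 54 mm in diameter, the hub 68 mm outside. The steel bowl around it (rim 224 mm in diameter) ends 15 mm higher along z, and nothing stands above its rim
- knife_nut (a joint): turn of the nut, rad: grows clockwise as seen looking down the bore. It starts between 0 and 0.45 and meets its hard stop, tight, at 1.15. At 0 two flats face along x of nut_seat; at q they are turned by q clockwise. Steady drag of about 0.4 N m; it stays where it is left. The socket has about 0.1 rad of play either way on the nut
- cutter: bench cutter mixer, white, fixed; base 300 x 300 mm, two round-topped cheeks 210 mm high at 134 mm either side along y, the steel bowl hung between them, tipped 30 degrees to the front (-x) and locked, as are its knives and hub. Origin: centre of the base on the bench; z up. Bowl pivot 160 mm up; highest point of the bowl's rim, at the back, about 265 mm up
- stand_floor (a point): centre of the floor inside the wrench stand, 8 mm above the bench, z up; the socket stands on it at the start and must stand on it again at the end. The stand is a fixed blue round cup, 70 mm tall, 68 mm in diameter, flared to 86 mm at its rim, on a 120 mm foot; 58 mm inside: the socket has 6 mm of room all round
- bowl_lid: bystander: clear round bowl lid, 224 mm in diameter and 59 mm high with a black knob, lying on the bench; origin at the centre of its underside; leave alone
- sample_bowl: bystander: small steel bowl of nuts, 168 mm in diameter, 72 mm high; origin at the centre of its underside; leave alone
- sample_jar: bystander: amber sample jar, 66 mm in diameter, 100 mm high; origin at the centre of its underside; leave alone

How it is judged (in metres and radians):
On the way, in this order (a step that is already met when the one before it is completed fails the run):
1. the socket is down on the nut (distance between wrench and nut_seat below 0.01 m and angle between the z axis of wrench and the z axis of nut_seat, either way round below 0.15 rad), for 0.2 s.
2. the nut is tight against its stop, with the wrench on it (value of joint knife_nut above 1.06 rad and distance between wrench and nut_seat below 0.012 m), for 0.2 s.
At the end, for the whole second after the job is handed in: the nut has stayed tight (within 0.09 rad of its stop) and the wrench stands at rest in its stand again, socket down: socket within 12 mm of the centre of the stand's floor and less than 8 mm above it, upright within 0.17 rad (value of joint knife_nut above 1.06 rad and horizontal distance between wrench and stand_floor below 0.012 m and z of wrench in the frame of stand_floor below 0.008 m and angle between wrench's own z axis and vertical below 0.17 rad and linear speed of wrench below 0.03 m/s); the robot touches nothing.
It fails at once if the bowl lid is pushed more than 30 mm (distance of bowl_lid from where it was at the start of the episode above 0.03 m).
It fails at once if the sample bowl is pushed more than 30 mm (distance of sample_bowl from where it was at the start of the episode above 0.03 m).
It fails at once if the sample jar is pushed more than 30 mm (distance of sample_jar from where it was at the start of the episode above 0.03 m).
It also fails if it takes over 54 s, if anything falls off the work surface, if the arm or the gripper's body presses on something with over 40 N, if the wrist force passes 120 N, or if a joint passes its speed limit or range.

ROBOT

A 6-joint arm with a two-finger parallel gripper is mounted at the origin on the work surface. World frame = base frame: x ahead of the robot, y to its left, z up, the work surface at z = 0. Lengths are in mm, angles in rad, forces in N, time in s.
With the tool pointing down it reaches from about 400 to 925 mm from the base axis. Payload 12.5 kg.
Tool frame: the origin (TCP) lies on the centre line of the jaws, within the pads' length; the fingertips stand 19 mm ahead of it and the grasp point (between the pads) is the TCP; z points along the fingers, y is the line along which they close (so a half turn about z gives the same grasp; the last joint's range is limited). The gripper opens to 95 mm and grips with 3 to 60 N. Pads are 20 mm wide; open, the fingers measure 119 mm over their backs; the gripper's body (75 mm by 180 mm) begins 59 mm behind the grasp point.
Start: joints at [-1.311, 0.491, 1.559, -0, 1.092, -0.106], TCP at [223.583, -583.657, 233.661] pointing down, gripper open.
Joint ranges: [-3.1, 3.1], [-0.84, 2.19], [0.05, 2.79], [-1.13, 4.28], [0.06, 2.93], [-2.69, 2.69]. Speed limits (rad/s): [2.22, 2.22, 2.79, 3.14, 3.14, 3.14].

INTERFACE

Orientations are given as [roll, pitch, yaw] about the fixed x, y, z axes, in that order (R = Rz(yaw) Ry(pitch) Rx(roll)).
In Python, from cell import state, read_camera, job_done gives the robot as it stands.
- The arm moves only by the tool arm_command, never from a script. Its argument "deltas" is a list of rows, each an object of numbers: "dx", "dy", "dz": the shift along the world's x, y, z in m; "yaw": the turn about the world's z in degrees. In form: [{"dx": .., "dy": .., "dz": .., "yaw": ..}, ...]. A call has 1 to 20 rows; each row shifts and turns the commanded pose from where the row before left it; what a row does not reach is not made up. A row lasts 1/10 s, in which the tool goes at most 50 mm and 8.59 degrees, less where a joint would pass 70% of its speed; a pose out of reach is approached as far as the arm can. A call with a gripper value outside its range is refused whole. "gripper" is the finger opening in m, from 0 to 0.0951, set as the call begins (left out, the last holds). The fingers move at their own pace and stop on an object; the grip force is fixed at half the most. Time passes only in rows, so rows that do not move let the fingers close. It gives the time, the measured TCP pose, the force, the opening and the grip force at its end, in the units of the state.
- state(): the state, without advancing time (a new reading comes with each control period).
- read_camera(name): name is "side" or "top"; returns a dict with "color" (400x640x3 uint8, red, green, blue), "range_z" (400x640 float32, mm along the optical axis (not along the pixel's ray), 0 where there is no reading), "fx", "fy", "cx", "cy" (pixels), "k1" (the pictures are not rectified: a ray, as slopes to the right and down, at radius r is drawn at 1 + k1 r^2 times it, then the intrinsics apply), "extrinsics" (4x4, takes a point from camera to world coordinates). Camera axes: x right, y up, looking along -z (the intrinsics and any distortion apply to the point x, -y, -z); pixel columns grow to the right and rows downward; lengths in mm; the calibration is good to about 2 mm. A picture is of the moment at which its call begins.
- job_done(): hands the job in; it is judged then, once.
The state is a dict: "t": time; "joints": joint angles; "qvel": joint speeds; "tau": joint torques, N m; "eef_pos": TCP position; "tcp_rot": TCP orientation; "ft_force": force on the tool from outside, world axes, zero at the start; "moment": the same for the moment, N m; "opening": opening from 0.0 (shut) to 1.0 (fully open); "grip_force": force on a finger pad.
Only numpy, scipy, OpenCV 4.12 (cv2) and the standard library are available. Lean on these libraries where they do the work, as an engineer would, in place of code of your own. Each camera call takes 0.05 s, during which the arm holds its last target. There are 200 camera calls.

## Working session

There is one attempt and no reset: what is moved stays moved. The work goes in short steps, Python scripts to look and compute and a tool call to move; the robot and the scene stay as the last step left them, time stands still between calls to the robot, and variables do not carry over. Pictures are saved under pics/ and viewed, at most 10 in all, crops included, and the job is handed in when it is done.

Besides the shell and the picture viewer there is one more tool, called after "Call:" as name(argument=value, ...), one argument or row to a line, values as JSON. arm_command: Moves the arm, as the interface text tells. Its arguments: {"type":"object","properties":{"deltas":{"type":"array"},"gripper":{"type":"number"}},"required":["deltas"]}

```bash
ls; mkdir -p pics; cat > h.py <<'E'
import numpy as np, cv2
from cell import state, read_camera
def grab(n):
    c=read_camera(n); return c
def und(c,u,v):
    p=np.array([(np.asarray(u,float)-c['cx'])/c['fx'],(np.asarray(v,float)-c['cy'])/c['fy']])
    q=p.copy()
    for _ in range(20): q=p/(1+c['k1']*(q**2).sum(0))
    return q
def ray(c,u,v):
    q=und(c,u,v); d=np.array([q[0],-q[1],-np.ones_like(q[0])]); E=np.array(c['extrinsics']); return E[:3,3],E[:3,:3]@d
def onplane(c,u,v,z):
    o,d=ray(c,u,v); return o+d*(z-o[2])/d[2]
def cloud(c):
    v,u=np.mgrid[:400,:640]; o,d=ray(c,u.ravel(),v.ravel())
    z=c['range_z'].ravel(); P=(o[:,None]+d*z).T.reshape(400,640,3); P[c['range_z']<=0]=np.nan; return P
def proj(c,p):
    E=np.array(c['extrinsics']); q=E[:3,:3].T@(np.asarray(p,float)-E[:3,3]); x=np.array([q[0],-q[1]])/-q[2]
    x=x*(1+c['k1']*(x@x)); return c['fx']*x[0]+c['cx'],c['fy']*x[1]+c['cy']
E
python3 - <<'E'
from h import *
print(state())
for n in('side','top'):
    c=grab(n); np.save(f'{n}0.npy',c,allow_pickle=True)
    print(n,c['fx'],c['cx'],c['cy'],c['k1'],np.round(c['extrinsics'],3).tolist())
    cv2.imwrite(f'pics/{n}0.png',c['color'][:,:,::-1])
E
```

```text
pics
{'t': 0.0, 'joints': array([-1.31057995e+00,  4.91583963e-01,  1.55945167e+00,  9.06671415e-06,
        1.09168377e+00, -1.05590277e-01]), 'qvel': array([-0.00032066, -0.00199472, -0.00037744,  0.00103338, -0.00080405,
        0.00039354]), 'tau': array([-2.44726492e-03, -6.12641859e+01, -2.58182877e+01,  6.92085782e-02,
        4.81831993e-02, -1.10019812e-04]), 'eef_pos': array([ 223.53637064, -583.42351184,  233.04580563]), 'tcp_rot': array([-3.14047303e+00, -1.26749114e-04,  3.65802404e-01]), 'ft_force': array([ 0.05801919, -0.13019563, -0.08296558]), 'moment': array([ 0.05860955, -0.00580835,  0.00925933]), 'grip_force': 0.0, 'opening': 1.000461289732747}
side 390.9496699127644 320.5955334162737 211.18911160688634 0.005810462791076885 [[-0.978, 0.149, -0.143, 345.078], [-0.206, -0.756, 0.621, 734.834], [-0.015, 0.637, 0.771, 1162.384], [0.0, 0.0, 0.0, 1.0]]
top 428.36563728253503 312.3567181952714 194.3966491368275 -0.09675599662598601 [[-0.019, 0.98, -0.197, 262.309], [-1.0, -0.018, 0.009, -92.385], [0.006, 0.197, 0.98, 1471.82], [0.0, 0.0, 0.0, 1.0]]
```

View pics/top0.png

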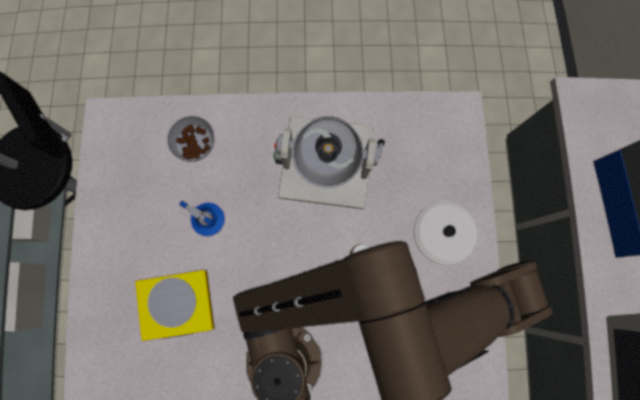

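View pics/side0.png

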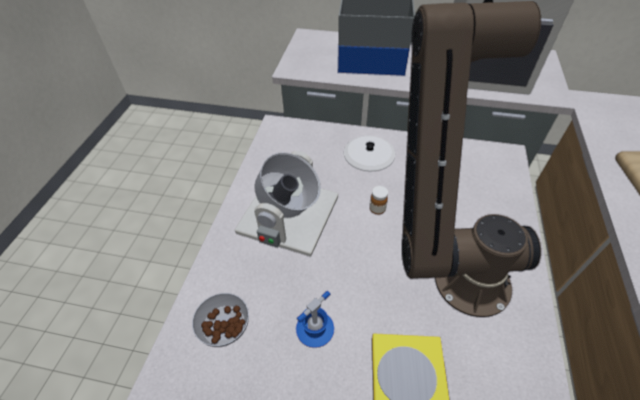

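```bash
python3 - <<'E'
from h import *
for n in('top','side'):
    c=np.load(f'{n}0.npy',allow_pickle=True).item(); P=cloud(c)
    hsv=cv2.cvtColor(c['color'],cv2.COLOR_RGB2HSV)
    roi=np.zeros((400,640),bool)
    if n=='top': roi[180:250,165:240]=1
    else: roi[270:360,280:350]=1
    b=(hsv[...,0]>95)&(hsv[...,0]<130)&(hsv[...,1]>140)&roi
    Q=P[b]; 
    print(n,'blue px',b.sum(), 'z hist',np.histogram(Q[:,2],[-20,4,20,60,85,120,150,185,250]))
    foot=Q[(Q[:,2]>-5)&(Q[:,2]<20)]; print('foot bbox',np.nanmin(foot,0),np.nanmax(foot,0))
    (x,y),r=cv2.minEnclosingCircle(foot[:,:2].astype(np.float32)); print('foot circle',x,y,r)
    A=P[roi]; top=A[(A[:,2]>135)&(A[:,2]<195)]
    bl=Q[(Q[:,2]>130)&(Q[:,2]<195)]
    print('handle n',len(top),'mean',top.mean(0),'blue',len(bl),bl.mean(0), 'zmax',top[:,2].max())
    m=top[:,:2]-top[:,:2].mean(0); u,s,vt=np.linalg.svd(m); t=m@vt[0]; print('dir deg',np.degrees(np.arctan2(vt[0,1],vt[0,0])),t.min(),t.max(), top[t.argmin()],top[t.argmax()])
    # cutter
    if n=='top': r2=(slice(85,215),slice(265,395))
    else: r2=(slice(140,260),slice(225,350))
    A=P[r2].reshape(-1,3); k=(A[:,2]>150)&(A[:,2]<300); B=A[k]
    print('cutter bbox',B.min(0),B.max(0))
    base=A[(A[:,2]>8)&(A[:,2]<60)]; 
    print('base z',np.histogram(base[:,2],[8,15,20,25,30,35,40,50,60]))
    np.save(n+'_cut.npy',P[r2])
    cv2.imwrite(f'pics/{n}_cut.png',cv2.resize(c['color'][r2][:,:,::-1],None,fx=4.5,fy=4.5,interpolation=cv2.INTER_CUBIC))
E
```

```text
top blue px 635 z hist (array([ 37, 311,  51, 183,   0,   0,  52,   0]), array([-20,   4,  20,  60,  85, 120, 150, 185, 250]))
foot bbox [ 4.19679210e+02  2.02891267e+02 -3.07074431e-01] [532.6137918  312.6465524   19.53878583]
foot circle 476.20037841796875 259.3249816894531 57.09591293334961
handle n 228 mean [474.49740628 259.36736058 166.36124589] blue 52 [465.80520979 247.08654078 164.8437351 ] zmax 175.89889480649208
dir deg -123.72941685469951 -60.26113025310044 57.03603398605967 [511.4586733  307.14789024 160.87307035] [440.63418287 213.39625354 160.75357308]
cutter bbox [ 546.46516664 -328.56923739  150.0119671 ] [775.78849178   4.4982479  266.87673906]
base z (array([ 115,   18,   25,   87,  753, 1463,  364,   22]), array([ 8, 15, 20, 25, 30, 35, 40, 50, 60]))
side blue px 849 z hist (array([ 33, 435, 146, 154,   0,   0,  78,   0]), array([-20,   4,  20,  60,  85, 120, 150, 185, 250]))
foot bbox [424.9922771  220.86513273   0.5049209 ] [537.91527322 320.54954117  19.72537598]
foot circle 480.95086669921875 263.4823303222656 57.08477783203125
handle n 308 mean [479.76965006 267.41017636 164.27094773] blue 78 [485.25323237 276.63606217 163.65963259] zmax 173.60780807684034
dir deg 56.02643374083205 -62.1626643616854 56.9710961673561 [448.7668394  213.3426286  163.94936068] [511.44528864 314.76413215 158.15273962]
cutter bbox [ 551.9432634  -297.7925169   150.00421627] [777.12631734  11.12306205 263.71374902]
base z (array([  79,  111,   79,  122, 1008, 1112,   87,   44]), array([ 8, 15, 20, 25, 30, 35, 40, 50, 60]))
```

View pics/top_cut.png

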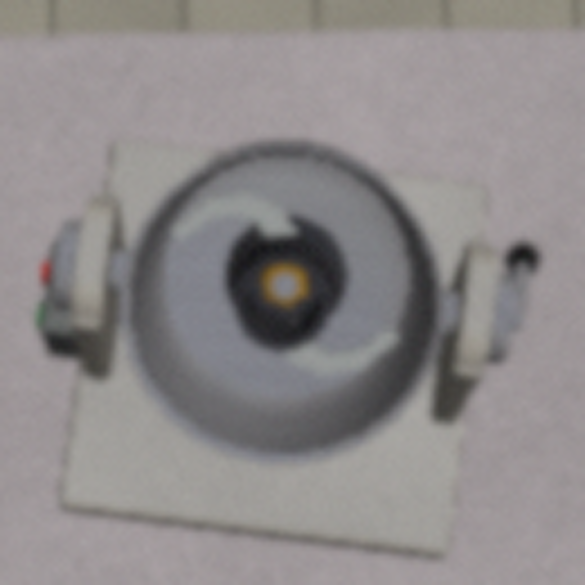

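```bash
python3 - <<'E'
from h import *
from scipy.optimize import least_squares
yaw=np.radians(-6.95)
xc=np.array([np.cos(yaw),np.sin(yaw),0]); yc=np.array([-np.sin(yaw),np.cos(yaw),0]); z=np.array([0,0,1.])
n=-.5*xc+np.sqrt(.75)*z; e=np.cross(yc,n)
for nm in('top','side'):
    A=np.load(nm+'_cut.npy').reshape(-1,3); A=A[~np.isnan(A).any(1)&(A[:,2]>60)]
    c0=A[A[:,2]>120].mean(0)
    c0=np.array([675,-155,0.]) if nm=='top' else np.array([675,-150,0.])
    B=np.c_[(A-c0)@e,(A-c0)@yc,A@n]
    # hub/bowl: iterate
    print(nm,'h hist',np.histogram(B[np.hypot(*B[:,:2].T)<140][:,2],20))
    np.save(nm+'_B.npy',B)
    cen=np.array([0,0.])
    # centre from rim: top h ring
    r=np.hypot(B[:,0]-np.median(B[:,0]),B[:,1]-np.median(B[:,1]))
    print('med',np.median(B[:,:2],0))
    for it in range(3):
        hm=np.percentile(B[(abs(B[:,1])<100),2],97) if it==0 else hm
        rim=B[(abs(B[:,2]-hm)<6)&(abs(B[:,1])<118)&(np.hypot(*(B[:,:2]-np.median(B[:,:2],0)).T)<140)]
        s=least_squares(lambda p:np.hypot(rim[:,0]-p[0],rim[:,1]-p[1])-p[2],[*np.median(B[:,:2],0),110],loss='soft_l1',f_scale=2).x
        rim2=rim[abs(np.hypot(rim[:,0]-s[0],rim[:,1]-s[1])-s[2])<5]; hm=np.median(rim2[:,2])
    C=c0+s[0]*e+s[1]*yc; C=C+n*(hm-C@n)
    print(len(rim2),s,hm,'rim centre',C,'seat est',C-97*n)
    # plane tilt check
    q=rim2-np.array([s[0],s[1],hm]); print('tilt resid',np.linalg.lstsq(np.c_[q[:,:2],np.ones(len(q))],q[:,2],rcond=None)[0])
c=np.load('top0.npy',allow_pickle=True).item()
# nut/thread centroid in crop (287,286)/4.5 ; base corners at z=36
print('nut ray',onplane(c,265+287/4.5-.4,85+286/4.5-.4,140),onplane(c,265+287/4.5-.4,85+286/4.5-.4,100))
for n_,p in dict(fl=(62,507),fr=(442,553),bl=(115,143),br=(488,185)).items(): print(n_,onplane(c,265+p[0]/4.5,85+p[1]/4.5,36))
E
```

```text
top h hist (array([  2,   4,   6, 158, 868, 418, 360, 211, 150, 182, 127, 104, 100,
       112,  89, 104, 208, 142, 211,  33]), array([-293.18793381, -285.43313049, -277.67832716, -269.92352383,
       -262.16872051, -254.41391718, -246.65911386, -238.90431053,
       -231.1495072 , -223.39470388, -215.63990055, -207.88509723,
       -200.1302939 , -192.37549057, -184.62068725, -176.86588392,
       -169.1110806 , -161.35627727, -153.60147394, -145.84667062,
       -138.09186729]))
med [67.15535155 -2.30442717]
470 [ 77.71892415  -1.52095325 107.99169828] -150.25418677092807 rim centre [ 645.26940975 -152.90808745  206.99279363] seat est [ 693.4130378  -158.7767396   122.98832946]
tilt resid [ 0.0022643  -0.01196058  0.05566509]
side h hist (array([ 75, 161,  99, 100,  86,  83,  75, 114, 144,  86,  95,  95, 107,
       107, 106, 111, 146, 144,  87, 118]), array([-269.34059899, -263.29264864, -257.24469829, -251.19674794,
       -245.14879759, -239.10084724, -233.05289689, -227.00494654,
       -220.95699619, -214.90904584, -208.8610955 , -202.81314515,
       -196.7651948 , -190.71724445, -184.6692941 , -178.62134375,
       -172.5733934 , -166.52544305, -160.4774927 , -154.42954235,
       -148.381592  ]))
med [75.50954154 -4.77303047]
351 [ 80.68437742  -1.6486589  107.62531716] -153.35410787698333 rim centre [ 649.49195849 -148.55146218  205.52893036] seat est [ 697.63558654 -154.42011433  121.52446619]
tilt resid [ 0.00166632 -0.00392941 -0.29906888]
nut ray [ 681.5486227  -160.13456963  140.        ] [ 694.14010713 -162.1693623   100.        ]
fl [540.92068477   8.61625193  36.        ]
fr [ 500.3210348  -278.48337901   36.        ]
bl [833.37740231 -33.99600316  36.        ]
br [ 793.67066708 -327.83390813   36.        ]
```

Call:
arm_command(
  deltas=[
    {"dx": 0.01, "dy": 0.017, "dz": 0.01},
    {"dx": 0.0197, "dy": 0.0334, "dz": 0.01},
    {"dx": 0.0197, "dy": 0.0334, "dz": 0.01},
    {"dx": 0.0197, "dy": 0.0334, "dz": 0.01},
    {"dx": 0.0197, "dy": 0.0334, "dz": 0.01},
    {"dx": 0.0197, "dy": 0.0334, "dz": 0.01},
    {"dx": 0.0197, "dy": 0.0334, "dz": 0.01},
    {"dx": 0.0197, "dy": 0.0334, "dz": 0.01},
    {"dx": 0.0197, "dy": 0.0334, "dz": 0.01},
    {"dx": 0.0197, "dy": 0.0334, "dz": 0.01},
    {"dx": 0.0097, "dy": 0.0164},
  ],
  gripper=0.07,
)

```text
$.deltas[0]: bad value
```

Call:
arm_command(
  deltas=[
    {"dx": 0.0042, "dy": 0.0365, "yaw": 2.52},
    {"dx": 0.0042, "dy": 0.0365, "yaw": 2.52},
    {"dx": 0.0042, "dy": 0.0365, "yaw": 2.52},
    {"dx": 0.0042, "dy": 0.0365, "yaw": 2.52},
    {"dx": 0.0042, "dy": 0.0365, "yaw": 2.52},
    {"dx": 0.0042, "dy": 0.0365, "yaw": 2.52},
    {"dx": 0.0042, "dy": 0.0365, "yaw": 2.52},
    {"dx": 0.0042, "dy": 0.0365, "yaw": 2.52},
    {"dx": 0.0042, "dy": 0.0365, "yaw": 2.52},
    {"dx": 0.0042, "dy": 0.0365, "yaw": 2.52},
    {"dx": 0.0042, "dy": 0.0365, "yaw": 2.52},
    {"dx": 0.0042, "dy": 0.0365, "yaw": 2.52},
    {"dx": 0.0042, "dy": 0.0365, "yaw": 2.52},
    {"dx": 0.0042, "dy": 0.0365, "yaw": 2.52},
    {"dx": 0},
  ],
)

```text
$.deltas[0]: bad value
```

Call:
arm_command(
  deltas=[
    {"dx": 0.01, "dy": 0.017, "dz": 0.01, "yaw": 0},
    {"dx": 0.0197, "dy": 0.0334, "dz": 0.01, "yaw": 0},
    {"dx": 0.0197, "dy": 0.0334, "dz": 0.01, "yaw": 0},
    {"dx": 0.0197, "dy": 0.0334, "dz": 0.01, "yaw": 0},
    {"dx": 0.0197, "dy": 0.0334, "dz": 0.01, "yaw": 0},
    {"dx": 0.0197, "dy": 0.0334, "dz": 0.01, "yaw": 0},
    {"dx": 0.0197, "dy": 0.0334, "dz": 0.01, "yaw": 0},
    {"dx": 0.0197, "dy": 0.0334, "dz": 0.01, "yaw": 0},
    {"dx": 0.0197, "dy": 0.0334, "dz": 0.01, "yaw": 0},
    {"dx": 0.0197, "dy": 0.0334, "dz": 0.01, "yaw": 0},
    {"dx": 0.0097, "dy": 0.0164, "dz": 0, "yaw": 0},
  ],
  gripper=0.07,
)

```text
t: 1.2
eef_pos: [421.6, -246.5, 335.4]
tcp_rot: [3.14, -0.002, 0.368]
ft_force: [0.1, -0.9, -0.1]
opening: 0.733
grip_force: 0.0
```

Call:
arm_command(
  deltas=[
    {"dx": 0.0041, "dy": 0.0363, "dz": 0, "yaw": 2.52},
    {"dx": 0.0041, "dy": 0.0363, "dz": 0, "yaw": 2.52},
    {"dx": 0.0041, "dy": 0.0363, "dz": 0, "yaw": 2.52},
    {"dx": 0.0041, "dy": 0.0363, "dz": 0, "yaw": 2.52},
    {"dx": 0.0041, "dy": 0.0363, "dz": 0, "yaw": 2.52},
    {"dx": 0.0041, "dy": 0.0363, "dz": 0, "yaw": 2.52},
    {"dx": 0.0041, "dy": 0.0363, "dz": 0, "yaw": 2.52},
    {"dx": 0.0041, "dy": 0.0363, "dz": 0, "yaw": 2.52},
    {"dx": 0.0041, "dy": 0.0363, "dz": 0, "yaw": 2.52},
    {"dx": 0.0041, "dy": 0.0363, "dz": 0, "yaw": 2.52},
    {"dx": 0.0041, "dy": 0.0363, "dz": 0, "yaw": 2.52},
    {"dx": 0.0041, "dy": 0.0363, "dz": 0, "yaw": 2.52},
    {"dx": 0.0041, "dy": 0.0363, "dz": 0, "yaw": 2.52},
    {"dx": 0.0041, "dy": 0.0363, "dz": 0, "yaw": 2.5},
    {"dx": 0, "dy": 0, "dz": 0, "yaw": 0},
  ],
)

```text
t: 2.7
eef_pos: [477.0, 262.1, 333.6]
tcp_rot: [-3.141, -0.0, 0.986]
ft_force: [0.2, -1.1, 0.3]
opening: 0.736
grip_force: 0.0
```

Call:
arm_command(
  deltas=[
    {"dx": 0.001, "dy": 0, "dz": -0.03, "yaw": 0},
    {"dx": 0, "dy": 0, "dz": -0.035, "yaw": 0},
    {"dx": 0, "dy": 0, "dz": -0.035, "yaw": 0},
    {"dx": 0, "dy": 0, "dz": -0.03, "yaw": 0},
    {"dx": 0, "dy": 0, "dz": -0.025, "yaw": 0},
    {"dx": 0, "dy": 0, "dz": -0.02, "yaw": 0},
    {"dx": 0, "dy": 0, "dz": 0, "yaw": 0},
    {"dx": 0, "dy": 0, "dz": 0, "yaw": 0},
  ],
)

```text
t: 3.5
eef_pos: [478.8, 258.5, 159.5]
tcp_rot: [3.141, -0.0, 0.981]
ft_force: [0.1, -0.4, 0.7]
opening: 0.732
grip_force: 0.0
```

Call:
arm_command(
  deltas=[
    {"dx": 0, "dy": 0, "dz": 0, "yaw": 0},
    {"dx": 0, "dy": 0, "dz": 0, "yaw": 0},
    {"dx": 0, "dy": 0, "dz": 0, "yaw": 0},
    {"dx": 0, "dy": 0, "dz": 0, "yaw": 0},
    {"dx": 0, "dy": 0, "dz": 0, "yaw": 0},
    {"dx": 0, "dy": 0, "dz": 0, "yaw": 0},
  ],
  gripper=0.0,
)

```text
t: 4.1
eef_pos: [479.0, 258.5, 158.7]
tcp_rot: [3.142, -0.0, 0.981]
ft_force: [-0.7, 0.1, -0.1]
opening: 0.289
grip_force: 0.3
```

Call:
arm_command(
  deltas=[
    {"dx": 0, "dy": 0, "dz": 0, "yaw": 0},
    {"dx": 0, "dy": 0, "dz": 0, "yaw": 0},
    {"dx": 0, "dy": 0, "dz": 0, "yaw": 0},
    {"dx": 0, "dy": 0, "dz": 0.01, "yaw": 0},
    {"dx": 0, "dy": 0, "dz": 0.015, "yaw": 0},
    {"dx": 0, "dy": 0, "dz": 0.015, "yaw": 0},
    {"dx": 0, "dy": 0, "dz": 0.005, "yaw": 0},
    {"dx": 0, "dy": 0, "dz": 0, "yaw": 0},
  ],
)

```text
t: 4.9
eef_pos: [479.1, 258.6, 204.3]
tcp_rot: [3.141, -0.001, 0.981]
ft_force: [-0.6, -0.5, -4.8]
opening: 0.254
grip_force: 30.0
```

Call:
arm_command(
  deltas=[
    {"dx": -0.0055, "dy": -0.0083, "dz": 0, "yaw": 0},
    {"dx": -0.0055, "dy": -0.0083, "dz": 0, "yaw": 0},
    {"dx": -0.0055, "dy": -0.0083, "dz": 0, "yaw": 0},
    {"dx": -0.0055, "dy": -0.0083, "dz": 0, "yaw": 0},
  ],
)

```text
t: 5.3
eef_pos: [456.3, 224.6, 203.4]
tcp_rot: [-3.141, 0.0, 0.981]
ft_force: [-0.3, 2.2, -5.2]
opening: 0.25
grip_force: 30.0
```

Call:
arm_command(
  deltas=[
    {"dx": -0.0055, "dy": -0.0083, "dz": 0, "yaw": 0},
    {"dx": -0.0055, "dy": -0.0083, "dz": 0, "yaw": 0},
    {"dx": -0.0055, "dy": -0.0083, "dz": 0, "yaw": 0},
    {"dx": -0.0055, "dy": -0.0083, "dz": 0, "yaw": 0},
    {"dx": 0, "dy": 0, "dz": 0, "yaw": 0},
  ],
)

```text
t: 5.8
eef_pos: [434.3, 191.1, 203.8]
tcp_rot: [-3.142, 0.001, 0.981]
ft_force: [0.2, 0.2, -2.9]
opening: 0.253
grip_force: 30.0
```

```bash
python3 - <<'E'
from h import *
c=grab('side'); im=c['color'][220:380,230:430,::-1]
cv2.imwrite('pics/s1.png',cv2.resize(im,None,fx=3.5,fy=3.5,interpolation=cv2.INTER_CUBIC))
E
```

```text
(no output)
```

View pics/s1.png

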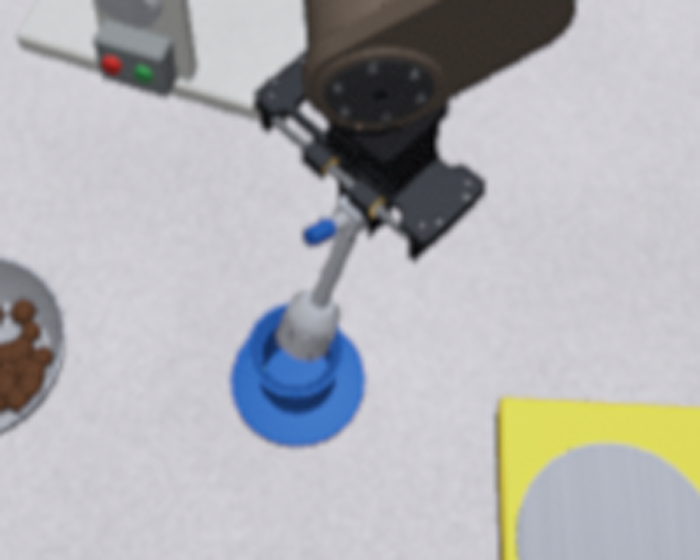

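Call:
arm_command(
  deltas=[
    {"dx": 0, "dy": 0, "dz": 0.01, "yaw": 0},
    {"dx": 0, "dy": 0, "dz": 0.02, "yaw": 0},
    {"dx": 0, "dy": 0, "dz": 0.03, "yaw": 0},
    {"dx": 0, "dy": 0, "dz": 0.03, "yaw": 0},
    {"dx": 0, "dy": 0, "dz": 0.03, "yaw": 0},
    {"dx": 0, "dy": 0, "dz": 0.02, "yaw": 0},
    {"dx": 0, "dy": 0, "dz": 0.007, "yaw": 0},
    {"dx": 0, "dy": 0, "dz": 0, "yaw": 0},
  ],
)

```text
t: 6.65
eef_pos: [434.9, 192.2, 351.2]
tcp_rot: [3.141, -0.0, 0.981]
ft_force: [0.4, -0.4, -4.2]
opening: 0.248
grip_force: 30.0
```

Call:
arm_command(
  deltas=[
    {"dx": 0.004, "dy": -0.01, "dz": 0, "yaw": -2},
    {"dx": 0.008, "dy": -0.02, "dz": 0, "yaw": -4},
    {"dx": 0.01, "dy": -0.025, "dz": 0, "yaw": -5},
    {"dx": 0.01, "dy": -0.025, "dz": 0, "yaw": -5},
    {"dx": 0.01, "dy": -0.025, "dz": 0, "yaw": -5},
    {"dx": 0.01, "dy": -0.025, "dz": 0, "yaw": -5},
    {"dx": 0.01, "dy": -0.025, "dz": 0, "yaw": -5},
    {"dx": 0.01, "dy": -0.025, "dz": 0, "yaw": -5},
    {"dx": 0.01, "dy": -0.025, "dz": 0, "yaw": -5},
    {"dx": 0.01, "dy": -0.025, "dz": 0, "yaw": -5},
    {"dx": 0.01, "dy": -0.025, "dz": 0, "yaw": -5},
    {"dx": 0.01, "dy": -0.025, "dz": 0, "yaw": -4},
    {"dx": 0.01, "dy": -0.025, "dz": 0, "yaw": -4},
    {"dx": 0.006, "dy": -0.017, "dz": 0, "yaw": -3},
    {"dx": 0.004, "dy": -0.01, "dz": 0, "yaw": -1.15},
    {"dx": 0, "dy": 0, "dz": 0, "yaw": 0},
  ],
)

```text
t: 8.25
eef_pos: [567.0, -140.8, 349.8]
tcp_rot: [-3.141, 0.001, -0.122]
ft_force: [-0.4, 1.4, -4.2]
opening: 0.248
grip_force: 30.0
```

```bash
python3 - <<'E'
from h import *
s=state(); print(s['eef_pos'],s['tcp_rot'])
for n in('side','top'):
    c=grab(n); np.save(n+'2.npy',c,allow_pickle=True)
    u,v=proj(c,s['eef_pos']); print(n,u,v); u=int(min(max(u,80),560));v=int(min(max(v,70),330))
    im=c['color'][v-70:v+70,u-80:u+80,::-1]; print(u-80,v-70)
    cv2.imwrite(f'pics/{n}2.png',cv2.resize(im,None,fx=4,fy=4,interpolation=cv2.INTER_CUBIC))
a=cv2.imread('pics/side2.png'); 
E
```

```text
[ 567.01561124 -140.80320347  349.78557477] [-3.14137503e+00  1.40094972e-03 -1.22364167e-01]
side 312.609810009275 153.3720866810962
232 83
top 325.66851561445225 165.33353982634222
245 95
```

View pics/side2.png

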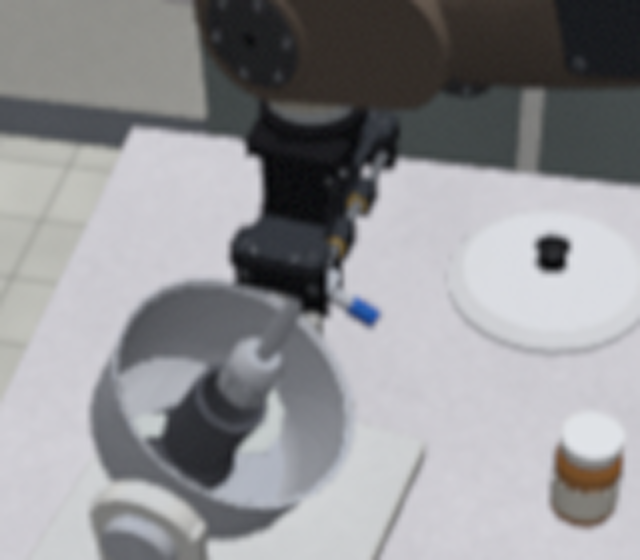

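```bash
python3 - <<'E'
from h import *
yaw=np.radians(-6.95)
xc=np.array([np.cos(yaw),np.sin(yaw),0]); yc=np.array([-np.sin(yaw),np.cos(yaw),0]); n=-.5*xc+np.sqrt(.75)*np.array([0,0,1]); e=np.cross(yc,n)
c=np.load('side2.npy',allow_pickle=True).item(); P=cloud(c).reshape(-1,3); col=c['color'].reshape(-1,3).astype(int)
T=np.array([567,-140.8,349.8])
for b in ((0,0,0),(2.3,2.1,0)):   # side-camera bias guess
    q=P-T-np.array(b); a=-q@n; s=q@e; y=q@yc
    k=(abs(s)<45)&(abs(y)<40)&(a>20)&(a<150)
    for lo in range(20,150,13):
        m=k&(a>=lo)&(a<lo+13)
        if m.sum()>3: print(lo,m.sum(),'s',np.percentile(s[m],[5,50,95]).round(1),'y',np.percentile(y[m],[5,50,95]).round(1),col[m].mean(0).round())
E
```

```text
20 8 s [ 2.4  7.7 12.3] y [ 8.3 10.2 15.8] [ 95.  97. 101.]
33 14 s [ 0.5  7.5 13.8] y [ 4.4  8.6 11.1] [106. 108. 113.]
46 11 s [-0.3  6.5 12.7] y [ 5.   8.5 12.4] [103. 105. 111.]
59 15 s [-1.9  4.4 11.5] y [ 5.5  8.8 11.6] [100. 102. 107.]
72 14 s [-1.4  5.6 11.4] y [ 5.8  9.2 10.9] [102. 104. 110.]
85 12 s [-3.3  2.1  9.3] y [ 6.1  9.4 11.8] [107. 110. 115.]
98 52 s [-13.2   1.3  15. ] y [-1.8  8.6 18.6] [148. 152. 160.]
111 63 s [-18.    2.9  20.2] y [-7.7 17.6 26.3] [130. 133. 139.]
124 34 s [-19.6   2.   20.4] y [ 8.2 21.9 26.2] [107. 109. 114.]
137 34 s [-19.2   1.7  19.9] y [10.1 22.2 27. ] [ 97. 100. 105.]
20 8 s [ 0.6  6.  10.5] y [ 6.   7.8 13.4] [ 95.  97. 101.]
33 16 s [-1.1  6.9 12.1] y [1.8 5.6 8.6] [107. 109. 115.]
46 12 s [-1.9  3.4  8.5] y [4.  7.2 9.9] [100. 102. 107.]
59 13 s [-3.8  3.3 10.1] y [2.5 5.8 9.3] [101. 102. 108.]
72 13 s [-3.2  3.5  8.9] y [3.9 7.  8.6] [102. 104. 109.]
85 12 s [-5.1  0.4  7.5] y [3.8 7.1 9.5] [107. 110. 115.]
98 59 s [-16.4   0.2  13.6] y [-5.4  6.4 16.7] [147. 151. 158.]
111 58 s [-20.    1.5  19.1] y [-8.8 15.8 24. ] [129. 131. 138.]
124 34 s [-21.3  -1.7  16.9] y [ 5.9 19.8 23.9] [105. 108. 113.]
137 33 s [-21.   -0.2  18.2] y [ 7.6 19.  24.7] [ 97.  99. 104.]
```

Call:
arm_command(
  deltas=[
    {"dx": 0.005, "dy": 0.0004, "dz": -0.0087, "yaw": 0},
    {"dx": 0.005, "dy": -0.0006, "dz": -0.0087, "yaw": 0},
    {"dx": 0.005, "dy": -0.0006, "dz": -0.0087, "yaw": 0},
    {"dx": 0.005, "dy": -0.0006, "dz": -0.0087, "yaw": 0},
    {"dx": 0.004, "dy": -0.0006, "dz": -0.0092, "yaw": 0},
    {"dx": 0, "dy": 0, "dz": 0, "yaw": 0},
  ],
)

```text
t: 8.95
eef_pos: [591.2, -141.9, 304.7]
tcp_rot: [-3.141, 0.002, -0.121]
ft_force: [1.4, -1.1, -4.4]
opening: 0.248
grip_force: 30.0
```

Call:
arm_command(
  deltas=[
    {"dx": 0.004, "dy": -0.0006, "dz": -0.0092, "yaw": 0},
    {"dx": 0.004, "dy": -0.0006, "dz": -0.0092, "yaw": 0},
    {"dx": 0.004, "dy": -0.0006, "dz": -0.0092, "yaw": 0},
    {"dx": 0, "dy": 0, "dz": 0, "yaw": 0},
  ],
)

```text
t: 9.35
eef_pos: [603.0, -143.6, 277.3]
tcp_rot: [-3.141, 0.002, -0.121]
ft_force: [-0.3, -0.7, -3.8]
opening: 0.256
grip_force: 30.0
```

Call:
arm_command(
  deltas=[
    {"dx": 0.003, "dy": -0.0004, "dz": -0.004, "yaw": 0},
    {"dx": 0.003, "dy": -0.0004, "dz": -0.004, "yaw": 0},
    {"dx": 0.003, "dy": -0.0004, "dz": -0.004, "yaw": 0},
    {"dx": 0, "dy": 0, "dz": 0, "yaw": 0},
  ],
)

```text
t: 9.75
eef_pos: [611.6, -144.6, 270.3]
tcp_rot: [3.141, -0.002, -0.121]
ft_force: [-12.8, 4.2, 20.7]
opening: 0.249
grip_force: 30.0
```

Call:
arm_command(
  deltas=[
    {"dx": 0.001, "dy": 0, "dz": -0.0017, "yaw": 0},
    {"dx": 0.001, "dy": 0, "dz": -0.0017, "yaw": 0},
    {"dx": 0, "dy": 0, "dz": 0, "yaw": 0},
  ],
)

```text
t: 10.05
eef_pos: [613.5, -144.7, 267.8]
tcp_rot: [3.141, -0.003, -0.121]
ft_force: [-15.9, 4.0, 25.0]
opening: 0.25
grip_force: 30.0
```

```bash
python3 - <<'E'
from h import *
s=state(); print(s['eef_pos'],s['ft_force'],s['moment'])
E
```

```text
[ 613.50764526 -144.69436673  267.81694934] [-15.87980355   4.01837848  24.9715575 ] [0.67763807 2.39701375 0.02499623]
```

Call:
arm_command(
  deltas=[
    {"dx": 0, "dy": 0, "dz": 0, "yaw": 3},
    {"dx": 0, "dy": 0, "dz": 0, "yaw": 3},
    {"dx": 0, "dy": 0, "dz": 0, "yaw": 0},
  ],
)

```text
t: 10.35
eef_pos: [613.5, -145.7, 267.5]
tcp_rot: [3.139, -0.002, -0.015]
ft_force: [-14.5, -0.5, 23.5]
opening: 0.257
grip_force: 30.0
```

Call:
arm_command(
  deltas=[
    {"dx": 0, "dy": 0, "dz": 0, "yaw": 3},
    {"dx": 0, "dy": 0, "dz": 0, "yaw": 3},
    {"dx": 0, "dy": 0, "dz": 0, "yaw": 0},
  ],
)

```text
t: 10.65
eef_pos: [613.8, -145.9, 267.1]
tcp_rot: [3.138, -0.003, 0.09]
ft_force: [-12.7, -2.2, 18.8]
opening: 0.262
grip_force: 30.0
```

Call:
arm_command(
  deltas=[
    {"dx": 0, "dy": 0, "dz": 0, "yaw": 3},
    {"dx": 0, "dy": 0, "dz": 0, "yaw": 3},
    {"dx": 0, "dy": 0, "dz": 0, "yaw": 0},
  ],
)

```text
t: 10.95
eef_pos: [614.0, -146.0, 266.8]
tcp_rot: [3.138, -0.003, 0.194]
ft_force: [-9.9, -2.7, 16.5]
opening: 0.271
grip_force: 29.9
```

Call:
arm_command(
  deltas=[
    {"dx": 0.001, "dy": 0, "dz": -0.0017, "yaw": 3},
    {"dx": 0, "dy": 0, "dz": 0, "yaw": 2},
    {"dx": 0, "dy": 0, "dz": 0, "yaw": 0},
  ],
)

```text
t: 11.25
eef_pos: [614.5, -145.6, 265.9]
tcp_rot: [3.138, -0.002, 0.281]
ft_force: [-14.3, -1.3, 23.3]
opening: 0.287
grip_force: 30.0
```

Call:
arm_command(
  deltas=[
    {"dx": 0.001, "dy": 0, "dz": -0.0017, "yaw": 2},
    {"dx": 0, "dy": 0, "dz": 0, "yaw": 2},
    {"dx": 0, "dy": 0, "dz": 0, "yaw": 0},
  ],
)

```text
t: 11.55
eef_pos: [615.4, -145.4, 264.5]
tcp_rot: [3.138, -0.002, 0.351]
ft_force: [-16.3, 1.1, 26.7]
opening: 0.291
grip_force: 29.6
```

```bash
python3 - <<'E'
from h import *
c=grab('side'); np.save('side3.npy',c,allow_pickle=True)
im=c['color'][100:225,235:355,::-1]
cv2.imwrite('pics/s3.png',cv2.resize(im,None,fx=4.8,fy=4.8,interpolation=cv2.INTER_CUBIC))
yaw=np.radians(-6.95)
xc=np.array([np.cos(yaw),np.sin(yaw),0]); yc=np.array([-np.sin(yaw),np.cos(yaw),0]); n=-.5*xc+np.sqrt(.75)*np.array([0,0,1]); e=np.cross(yc,n)
P=cloud(c).reshape(-1,3); col=c['color'].reshape(-1,3).astype(int)
S=np.array([697.6,-154.4,121.5]); q=P-S; a=q@n;s=q@e;y=q@yc
for lo in range(50,180,8):
    m=(abs(s)<40)&(abs(y)<40)&(a>=lo)&(a<lo+8)
    if m.sum()>2: print(lo,m.sum(),'s',np.percentile(s[m],[5,50,95]).round(1),'y',np.percentile(y[m],[5,50,95]).round(1),col[m].mean(0).round())
E
```

```text
50 37 s [-26.2   3.2  27. ] y [-27.2  23.5  33.1] [62. 64. 68.]
58 49 s [-26.3   9.8  31.2] y [-25.6   8.9  31.9] [73. 75. 80.]
66 80 s [-23.7   1.7  26.8] y [-24.2   7.9  31.5] [88. 90. 96.]
74 67 s [-28.6  -1.2  28.5] y [-27.7   6.9  31.6] [71. 73. 79.]
82 66 s [-30.9   1.4  31. ] y [-25.6   6.1  32. ] [ 90.  93. 100.]
90 7 s [-8.4 -2.3  5.2] y [1.  4.5 7.2] [ 94.  95. 101.]
98 8 s [-4.2  1.1  5.6] y [3.  6.4 8.4] [100. 102. 107.]
106 8 s [-7.9 -1.   4.8] y [2.  5.9 8.1] [ 94.  96. 102.]
114 4 s [-6.9 -3.4 -0.7] y [4.2 8.8 9.8] [91. 92. 97.]
122 6 s [-4.3  2.   4.8] y [5.5 8.  9.8] [ 97.  99. 104.]
130 3 s [-2.3 -1.4  0.4] y [6.9 9.  9.9] [ 94.  96. 101.]
146 4 s [-12.6  -8.8  -5.2] y [17.6 19.6 21.1] [100. 104. 106.]
154 10 s [-20.2 -12.1  -2.5] y [13.7 18.5 24.3] [58. 60. 62.]
162 6 s [-15.3  -9.5  27.4] y [17.8 20.5 24.3] [26. 27. 32.]
178 4 s [-39.1 -38.3 -36.7] y [-15.9 -12.5  -6. ] [ 52.  89. 158.]
```

View pics/s3.png

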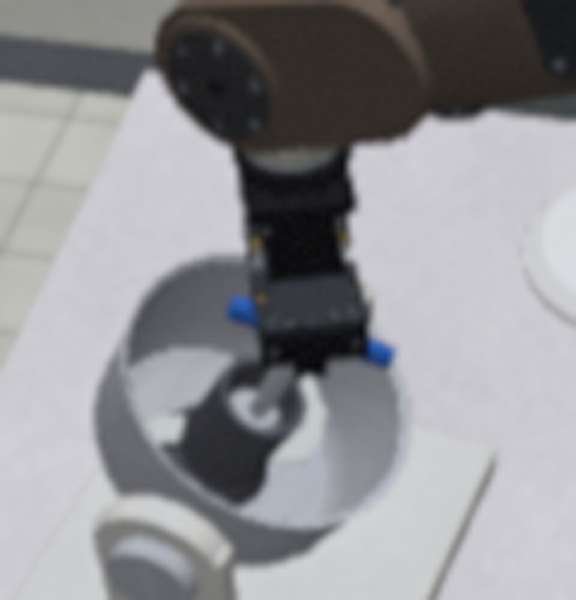

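```bash
python3 - <<'E'
from h import *
c=np.load('side3.npy',allow_pickle=True).item(); P=cloud(c); g=c['color'].astype(int).sum(2)/3
yaw=np.radians(-6.95)
xc=np.array([np.cos(yaw),np.sin(yaw),0]); yc=np.array([-np.sin(yaw),np.cos(yaw),0]); n=-.5*xc+np.sqrt(.75)*np.array([0,0,1]); e=np.cross(yc,n)
S=np.array([697.6,-154.4,121.5])
for v in range(176,196,2):
    print(v,[f"{(P[v,u]-S)@e:.0f},{(P[v,u]-S)@yc:.0f},{(P[v,u]-S)@n:.0f}:{g[v,u]:.0f}" for u in range(280,300,2)])
E
```

```text
176 ['31,-77,-9:173', '32,-8,83:129', '26,-12,83:71', '20,-16,84:51', '14,-26,78:45', '24,90,224:41', '18,85,223:73', '14,84,227:74', '8,80,227:40', '-5,25,168:16']
178 ['26,-74,-15:135', '29,-2,81:77', '22,-17,68:40', '15,-24,65:40', '9,-28,66:45', '4,-26,75:85', '4,10,124:109', '-1,10,130:101', '-5,21,149:68', '-10,19,152:123']
180 ['32,12,84:77', '23,-13,57:65', '16,-24,50:68', '11,-25,55:83', '5,-28,58:76', '4,3,101:105', '-1,9,115:103', '-6,10,121:85', '-17,-29,80:85', '-30,-75,31:184']
182 ['28,16,79:60', '22,13,81:92', '14,-8,60:165', '9,-8,67:177', '5,3,87:135', '0,8,98:105', '-5,8,104:94', '-15,-24,71:59', '-20,-21,80:64', '-34,-69,29:151']
184 ['24,20,75:54', '19,24,86:93', '12,7,71:172', '5,-0,67:168', '1,6,81:107', '-4,8,89:102', '-15,-28,51:97', '-19,-18,69:53', '-24,-15,78:62', '-30,-17,82:126']
186 ['20,24,70:49', '16,28,81:62', '10,24,83:130', '2,8,68:170', '-4,5,71:124', '-9,4,75:145', '-16,-7,68:148', '-23,-16,62:63', '-27,-7,79:72', '-33,-9,83:147']
188 ['17,29,68:48', '12,29,74:48', '7,32,84:66', '1,28,85:117', '-7,11,69:155', '-13,6,68:161', '-20,-1,66:119', '-27,-12,58:77', '-30,3,82:98', '-44,-43,30:176']
190 ['13,30,59:48', '8,32,68:45', '2,29,70:44', '-3,31,79:51', '-8,31,84:71', '-14,27,85:82', '-21,20,82:78', '-26,19,87:84', '-47,-63,-11:169', '-48,-38,27:198']
192 ['9,33,54:48', '3,31,57:45', '-2,32,65:44', '-7,31,70:45', '-13,29,72:44', '-19,22,70:41', '-25,21,74:61', '-37,-16,33:163', '-44,-25,27:199', '-51,-30,28:198']
194 ['5,34,45:46', '-1,34,52:45', '-7,31,53:44', 'nan,nan,nan:44', '-18,27,61:41', '-24,20,58:49', '-32,5,44:153', '-41,-11,30:197', '-47,-16,30:198', '-54,-22,28:195']
```

Call:
arm_command(
  deltas=[
    {"dx": -0.001, "dy": 0, "dz": 0.0017, "yaw": 0},
    {"dx": 0.0002, "dy": 0.0015, "dz": 0, "yaw": 0},
    {"dx": 0.0002, "dy": 0.0015, "dz": 0, "yaw": 0},
    {"dx": 0.0001, "dy": 0.001, "dz": 0, "yaw": 0},
    {"dx": 0, "dy": 0, "dz": 0, "yaw": 0},
  ],
)

```text
t: 12.1
eef_pos: [615.9, -141.8, 265.0]
tcp_rot: [3.137, -0.003, 0.35]
ft_force: [-7.9, -3.0, 13.6]
opening: 0.289
grip_force: 29.7
```

Call:
arm_command(
  deltas=[
    {"dx": 0.001, "dy": 0, "dz": -0.0017, "yaw": -3},
    {"dx": 0, "dy": 0, "dz": 0, "yaw": -3},
    {"dx": 0, "dy": 0, "dz": 0, "yaw": 0},
  ],
)

```text
t: 12.4
eef_pos: [616.4, -141.3, 264.0]
tcp_rot: [3.139, -0.003, 0.244]
ft_force: [-12.9, 0.9, 21.9]
opening: 0.282
grip_force: 29.8
```

Call:
arm_command(
  deltas=[
    {"dx": 0, "dy": 0, "dz": 0, "yaw": -3},
    {"dx": 0, "dy": 0, "dz": 0, "yaw": -3},
    {"dx": 0, "dy": 0, "dz": 0, "yaw": 0},
  ],
)

```text
t: 12.7
eef_pos: [616.6, -141.3, 263.5]
tcp_rot: [3.139, -0.003, 0.139]
ft_force: [-10.1, 1.0, 16.1]
opening: 0.271
grip_force: 30.0
```

Call:
arm_command(
  deltas=[
    {"dx": 0.0008, "dy": -0.001, "dz": -0.0012, "yaw": -3},
    {"dx": 0, "dy": 0, "dz": 0, "yaw": -3},
    {"dx": 0, "dy": 0, "dz": 0, "yaw": 0},
  ],
)

```text
t: 13.0
eef_pos: [617.3, -142.3, 262.6]
tcp_rot: [3.139, -0.003, 0.034]
ft_force: [-12.3, 0.2, 18.8]
opening: 0.263
grip_force: 30.0
```

Call:
arm_command(
  deltas=[
    {"dx": 0, "dy": -0.001, "dz": 0, "yaw": -2},
    {"dx": 0, "dy": -0.001, "dz": 0, "yaw": -2},
    {"dx": 0, "dy": 0, "dz": 0, "yaw": -2},
    {"dx": 0, "dy": 0, "dz": 0, "yaw": 0},
  ],
)

```text
t: 13.4
eef_pos: [617.4, -144.1, 262.2]
tcp_rot: [3.14, -0.003, -0.07]
ft_force: [-10.3, 0.4, 16.2]
opening: 0.257
grip_force: 30.0
```

```bash
python3 - <<'E'
from h import *
c=grab('side'); P=cloud(c); g=c['color'].astype(int).sum(2)/3
cv2.imwrite('pics/s4.png',cv2.resize(c['color'][100:225,235:355,::-1],None,fx=4.8,fy=4.8,interpolation=cv2.INTER_CUBIC))
yaw=np.radians(-6.95)
xc=np.array([np.cos(yaw),np.sin(yaw),0]); yc=np.array([-np.sin(yaw),np.cos(yaw),0]); n=-.5*xc+np.sqrt(.75)*np.array([0,0,1]); e=np.cross(yc,n)
S=np.array([697.6,-154.4,121.5]); q=(P-S).reshape(-1,3); s,y,a=q@e,q@yc,q@n
m=(np.hypot(s,y)<21)&(a>30)&(a<80)&(g.ravel()>138); print('cone pts',m.sum(),s[m].mean(),y[m].mean(),np.percentile(a[m],[10,50,90]))
q3=(cloud(np.load('side3.npy',allow_pickle=True).item())-S).reshape(-1,3); g3=np.load('side3.npy',allow_pickle=True).item()['color'].astype(int).sum(2).ravel()/3
s3,y3,a3=q3@e,q3@yc,q3@n; m=(np.hypot(s3,y3)<21)&(a3>30)&(a3<80)&(g3>138); print('before',m.sum(),s3[m].mean(),y3[m].mean(),np.percentile(a3[m],[10,50,90]))
for lo in range(84,140,14):
    m=(abs(s)<20)&(abs(y)<20)&(a>=lo)&(a<lo+14); print(lo,m.sum(),np.median(s[m]),np.median(y[m]))
print(state()['ft_force'],state()['moment'])
E
```

```text
cone pts 30 1.3901078878308615 3.851326114807805 [63.64375546 68.3041023  72.08233693]
before 33 -0.14740994017249495 2.7066087930274407 [64.60657994 67.77189649 72.17536671]
84 13 0.12587240977029523 9.438963638663687
98 13 -0.05562812351799806 9.201196918758063
112 13 -0.7318314403883406 8.622332874657099
126 2 2.4305740019045636 11.185198405046235
[-10.63540624   1.20173256  16.43616958] [-0.15437936  1.52615419 -0.08621766]
```

```bash
python3 - <<'E'
from h import *
yaw=np.radians(-6.95)
xc=np.array([np.cos(yaw),np.sin(yaw),0]); yc=np.array([-np.sin(yaw),np.cos(yaw),0]); n=-.5*xc+np.sqrt(.75)*np.array([0,0,1]); e=np.cross(yc,n)
S=np.array([697.6,-154.4,121.5])
now=grab('side'); np.save('side4.npy',now,allow_pickle=True); t=grab('top'); np.save('top4.npy',t,allow_pickle=True)
for nm,c,S in (('side3',np.load('side3.npy',allow_pickle=True).item(),S),('side4',now,S),('top4',t,np.array([693.4,-158.8,123.]))):
    P=cloud(c); h=cv2.cvtColor(c['color'],cv2.COLOR_RGB2HSV); m=((h[...,0]>100)&(h[...,0]<128)&(h[...,1]>110)).astype(np.uint8); 
    k,l,st,ce=cv2.connectedComponentsWithStats(m)
    for i in range(1,k):
        q=P[l==i]-S; w=np.c_[q@e,q@yc,q@n]; md=np.nanmedian(w,0)
        if np.linalg.norm(md[:2])<120 and st[i,4]>4: print(nm,st[i,4],ce[i].round(1),md.round(1), np.nanmin(w,0).round(),np.nanmax(w,0).round())
E
```

```text
side3 33 [285.3 164.4] [ 50.4  21.7 176.3] [ 40.  11. 168.] [ 59.  88. 253.]
side3 22 [313.1 173. ] [-42.7  -9.6 181.2] [-52. -16. 175.] [-20.  60. 261.]
side4 29 [312.3 176.8] [-45.7   4.2 179.4] [-57.  -6. 172.] [-37.  10. 183.]
```

View pics/s4.png

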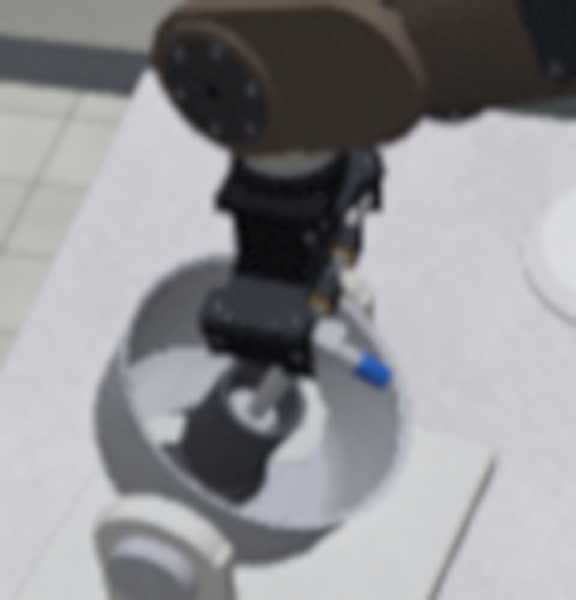

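Call:
arm_command(
  deltas=[
    {"dx": -0.0012, "dy": 0, "dz": 0.0022, "yaw": 0},
    {"dx": 0, "dy": 0.0004, "dz": 0, "yaw": 4},
    {"dx": 0, "dy": 0.0004, "dz": 0, "yaw": 4},
    {"dx": 0, "dy": 0.0004, "dz": 0, "yaw": 4},
    {"dx": 0, "dy": 0.0004, "dz": 0, "yaw": 4},
    {"dx": 0, "dy": 0.0004, "dz": 0, "yaw": 4},
    {"dx": 0, "dy": 0.0004, "dz": 0, "yaw": 4},
    {"dx": 0, "dy": 0, "dz": 0, "yaw": 0},
  ],
)

```text
t: 14.35
eef_pos: [616.8, -142.8, 262.5]
tcp_rot: [3.138, -0.002, 0.352]
ft_force: [-2.0, -5.3, 2.0]
opening: 0.28
grip_force: 30.2
```

Call:
arm_command(
  deltas=[
    {"dx": 0, "dy": 0.0004, "dz": 0, "yaw": 4},
    {"dx": 0, "dy": 0.0004, "dz": 0, "yaw": 4},
    {"dx": 0, "dy": 0, "dz": 0, "yaw": 0},
  ],
)

```text
t: 14.65
eef_pos: [617.0, -142.4, 262.6]
tcp_rot: [3.136, -0.002, 0.491]
ft_force: [0.4, -7.4, 2.9]
opening: 0.294
grip_force: 30.9
```

Call:
arm_command(
  deltas=[
    {"dx": 0.0004, "dy": 0.0004, "dz": -0.0007, "yaw": 4},
    {"dx": 0.0004, "dy": 0.0004, "dz": -0.0007, "yaw": 4},
    {"dx": 0, "dy": 0, "dz": 0, "yaw": 0},
  ],
)

```text
t: 14.95
eef_pos: [617.7, -141.5, 261.9]
tcp_rot: [3.136, -0.001, 0.631]
ft_force: [-3.3, -5.5, 8.4]
opening: 0.307
grip_force: 31.2
```

```bash
cat > tb.py <<'E'
from h import *
yaw=np.radians(-6.95)
xc=np.array([np.cos(yaw),np.sin(yaw),0]); yc=np.array([-np.sin(yaw),np.cos(yaw),0]); n=-.5*xc+np.sqrt(.75)*np.array([0,0,1]); e=np.cross(yc,n)
def rep(c=None,nm='side'):
    S=np.array([697.6,-154.4,121.5]) if nm=='side' else np.array([693.4,-158.8,123.])
    c=c or grab(nm); np.save('last.npy',c,allow_pickle=True)
    P=cloud(c); h=cv2.cvtColor(c['color'],cv2.COLOR_RGB2HSV); m=((h[...,0]>100)&(h[...,0]<128)&(h[...,1]>110)).astype(np.uint8)
    k,l,st,ce=cv2.connectedComponentsWithStats(m); E=[]
    for i in range(1,k):
        q=P[l==i]-S; md=np.nanmedian(np.c_[q@e,q@yc,q@n],0)
        if np.linalg.norm(md[:2])<120 and st[i,4]>4: print(nm,'sleeve',st[i,4],md.round(1)); E.append(md)
    if len(E)==2:
        d=E[0]-E[1]; d*=np.sign(d[0]); print('Tbar angle',np.degrees(np.arctan2(d[1],d[0])).round(1),'mid',((E[0]+E[1])/2).round(1))
    q=(P-S).reshape(-1,3); s,y,a=q@e,q@yc,q@n; g=c['color'].astype(int).sum(2).ravel()/3
    m=(np.hypot(s,y)<21)&(a>30)&(a<80)&(g>138); print('cone',m.sum(),np.median(s[m]).round(1),np.median(y[m]).round(1),np.median(a[m]).round(1))
    for lo in (88,108):
        m=(abs(s)<20)&(abs(y)<20)&(a>=lo)&(a<lo+20); print('shank',lo,m.sum(),np.percentile(s[m],[5,95]).mean().round(1),np.median(y[m]).round(1))
    t=state(); print(t['t'],t['eef_pos'].round(1),t['ft_force'].round(1),t['opening'].round(3),'yaw rel',np.degrees(t['tcp_rot'][2]-yaw).round(1))
if __name__=='__main__': rep()
E
python3 tb.py
```

```text
side sleeve 39 [ 42.1  28.8 177.4]
side sleeve 5 [-33.7  47.3 255.1]
Tbar angle -13.7 mid [  4.2  38.1 216.3]
cone 34 1.1 3.7 68.6
shank 88 18 -3.8 9.8
shank 108 20 -2.4 8.0Traceback (most recent call last):
  File "tb.py", line 19, in <module>
    if __name__=='__main__': rep()
                             ~~~^^
  File "tb.py", line 18, in rep
    t=state(); print(t['t'],t['eef_pos'].round(1),t['ft_force'].round(1),t['opening'].round(3),'yaw rel',np.degrees(t['tcp_rot'][2]-yaw).round(1))
                                                                         ^^^^^^^^^^^^^^^^^^
AttributeError: 'float' object has no attribute 'round'
```

Call:
arm_command(
  deltas=[
    {"dx": 0.001, "dy": 0, "dz": -0.0017, "yaw": 0},
    {"dx": 0.0005, "dy": 0, "dz": -0.0009, "yaw": -2},
    {"dx": 0, "dy": 0, "dz": 0, "yaw": -2},
    {"dx": 0, "dy": 0, "dz": 0, "yaw": 0},
  ],
)

```text
t: 15.4
eef_pos: [618.7, -140.4, 261.5]
tcp_rot: [3.137, -0.003, 0.558]
ft_force: [-12.0, 0.9, 24.8]
opening: 0.303
grip_force: 30.2
```

Call:
arm_command(
  deltas=[
    {"dx": 0, "dy": 0, "dz": 0, "yaw": -4},
    {"dx": 0, "dy": 0, "dz": 0, "yaw": -4},
    {"dx": 0, "dy": 0, "dz": 0, "yaw": 0},
  ],
)

```text
t: 15.7
eef_pos: [618.8, -140.4, 260.8]
tcp_rot: [3.137, -0.003, 0.418]
ft_force: [-9.7, -0.4, 19.6]
opening: 0.293
grip_force: 30.3
```

```bash
sed -i "s/t\['opening'\].round(3)/round(t['opening'],3)/" tb.py; python3 tb.py
```

```text
side sleeve 23 [ 47.9  28.5 175. ]
side sleeve 25 [-44.4  -9.  180.7]
Tbar angle 22.1 mid [  1.8   9.8 177.8]
cone 29 3.0 5.4 69.4
shank 88 15 -2.8 9.4
shank 108 17 -3.7 9.3
15.75 [ 618.8 -140.5  260.8] [-9.5 -0.3 20.2] 0.287 yaw rel 31.0
```

Call:
arm_command(
  deltas=[
    {"dx": -0.002, "dy": 0, "dz": 0.0035, "yaw": -3},
    {"dx": -0.0001, "dy": -0.0007, "dz": 0, "yaw": -4},
    {"dx": -0.0001, "dy": -0.0007, "dz": 0, "yaw": -4},
    {"dx": -0.0001, "dy": -0.0007, "dz": 0, "yaw": -4},
    {"dx": -0.0001, "dy": -0.0007, "dz": 0, "yaw": -4},
    {"dx": -0.0001, "dy": -0.0007, "dz": 0, "yaw": -4},
    {"dx": -0.0001, "dy": -0.0007, "dz": 0, "yaw": -4},
    {"dx": 0, "dy": 0, "dz": 0, "yaw": -4},
    {"dx": 0, "dy": 0, "dz": 0, "yaw": 0},
  ],
)

```text
t: 16.65
eef_pos: [615.9, -144.1, 260.7]
tcp_rot: [3.142, -0.0, -0.122]
ft_force: [-0.6, -0.0, -3.7]
opening: 0.25
grip_force: 30.0
```

Call:
arm_command(
  deltas=[
    {"dx": -0.0017, "dy": 0.0002, "dz": -0.001, "yaw": 0},
    {"dx": -0.0017, "dy": 0.0002, "dz": -0.001, "yaw": 0},
    {"dx": -0.0017, "dy": 0.0002, "dz": -0.001, "yaw": 0},
    {"dx": -0.0017, "dy": 0.0002, "dz": -0.001, "yaw": 0},
    {"dx": 0, "dy": 0, "dz": 0, "yaw": 0},
  ],
)

```text
t: 17.15
eef_pos: [609.0, -143.5, 257.0]
tcp_rot: [3.141, -0.001, -0.121]
ft_force: [1.8, -2.5, -2.0]
opening: 0.255
grip_force: 30.0
```

```bash
python3 tb.py
```

```text
side sleeve 25 [-58.    6.9 176.3]
cone 31 1.5 4.7 69.0
shank 88 19 -7.7 8.5
shank 108 16 -8.9 8.8
17.2 [ 609.  -143.5  257. ] [ 1.1 -2.4 -0.7] 0.251 yaw rel 0.0
```

Call:
arm_command(
  deltas=[
    {"dx": 0.0022, "dy": -0.0003, "dz": 0.0013, "yaw": 0},
    {"dx": 0.0022, "dy": -0.0003, "dz": 0.0013, "yaw": 0},
    {"dx": 0.0015, "dy": -0.0002, "dz": -0.0026, "yaw": 0},
    {"dx": 0.0015, "dy": -0.0002, "dz": -0.0026, "yaw": 0},
    {"dx": 0, "dy": 0, "dz": 0, "yaw": 0},
  ],
)

```text
t: 17.7
eef_pos: [615.5, -143.7, 257.5]
tcp_rot: [3.141, -0.0, -0.121]
ft_force: [-16.9, 4.6, 26.5]
opening: 0.249
grip_force: 30.0
```

Call:
arm_command(
  deltas=[
    {"dx": 0, "dy": 0.0004, "dz": 0, "yaw": 4},
    {"dx": 0, "dy": 0.0004, "dz": 0, "yaw": 4},
    {"dx": 0, "dy": 0.0004, "dz": 0, "yaw": 4},
    {"dx": 0, "dy": 0, "dz": 0, "yaw": 0},
  ],
)

```text
t: 18.1
eef_pos: [615.9, -143.3, 256.9]
tcp_rot: [3.14, -0.001, 0.091]
ft_force: [-11.9, 0.7, 19.7]
opening: 0.264
grip_force: 29.7
```

Call:
arm_command(
  deltas=[
    {"dx": 0, "dy": 0.0004, "dz": 0, "yaw": 4},
    {"dx": 0, "dy": 0.0004, "dz": 0, "yaw": 4},
    {"dx": 0, "dy": 0.0004, "dz": 0, "yaw": 4},
    {"dx": 0, "dy": 0, "dz": 0, "yaw": 0},
  ],
)

```text
t: 18.5
eef_pos: [616.2, -142.4, 256.3]
tcp_rot: [3.139, -0.001, 0.3]
ft_force: [-8.4, -2.4, 14.0]
opening: 0.279
grip_force: 30.0
```

```bash
python3 tb.py
```

```text
side sleeve 5 [ 50.3  52.1 214.2]
side sleeve 23 [-52.7 -10.2 178.3]
Tbar angle 31.2 mid [ -1.2  20.9 196.2]
cone 31 1.4 4.7 67.8
shank 88 18 -5.9 7.7
shank 108 14 -6.0 8.8
18.55 [ 616.3 -142.4  256.3] [-8.9 -1.4 14.5] 0.278 yaw rel 24.0
```

```bash
cat > ov.py <<'E'
from tb import *
import sys
def ov(fn,c,S=np.array([697.6,-154.4,121.5])):
    u0,v0,f=265,140,10
    im=cv2.resize(c['color'][v0:v0+60,u0:u0+60,::-1],None,fx=f,fy=f,interpolation=cv2.INTER_CUBIC)
    T=lambda p:tuple(int(round(x)) for x in ((proj(c,p)[0]-u0+.5)*f,(proj(c,p)[1]-v0+.5)*f))
    t=np.linspace(0,2*np.pi,60)
    for r,col in ((27,(0,255,0)),(34,(0,0,255))):
        cv2.polylines(im,[np.array([T(S+82*n+r*(np.cos(a)*e+np.sin(a)*yc)) for a in t])],True,col,1)
    cv2.line(im,T(S+50*n),T(S+171*n),(0,255,255),1)
    for k in (-8,8): cv2.line(im,T(S+85*n+k*e),T(S+150*n+k*e),(255,0,255),1)
    cv2.imwrite(fn,im)
if __name__=='__main__': ov(sys.argv[1],np.load('last.npy',allow_pickle=True).item())
E
python3 ov.py pics/o1.png
```

```text
(no output)
```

View pics/o1.png

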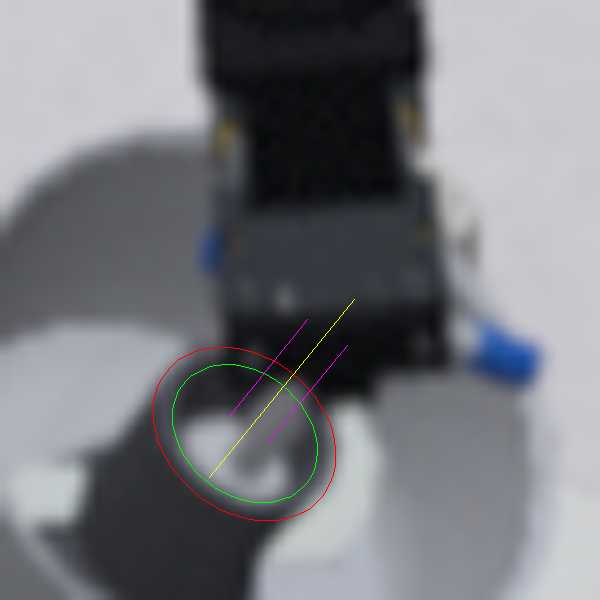

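Call:
arm_command(
  deltas=[
    {"dx": -0.0015, "dy": 0.0002, "dz": 0.0026, "yaw": 0},
    {"dx": 0.0024, "dy": -0.0003, "dz": 0.0014, "yaw": 0},
    {"dx": 0.0024, "dy": -0.0003, "dz": 0.0014, "yaw": 0},
    {"dx": 0, "dy": 0, "dz": 0, "yaw": 0},
  ],
)

```text
t: 18.95
eef_pos: [620.0, -142.3, 259.3]
tcp_rot: [-3.141, 0.0, 0.298]
ft_force: [-0.8, -2.7, -1.9]
opening: 0.277
grip_force: 29.9
```

Call:
arm_command(
  deltas=[
    {"dx": 0.0013, "dy": -0.0001, "dz": -0.0022, "yaw": 0},
    {"dx": 0.0013, "dy": -0.0001, "dz": -0.0022, "yaw": 0},
    {"dx": 0, "dy": 0, "dz": 0, "yaw": 0},
  ],
)

```text
t: 19.25
eef_pos: [621.6, -142.1, 258.1]
tcp_rot: [3.141, -0.0, 0.298]
ft_force: [-13.2, 2.1, 23.1]
opening: 0.275
grip_force: 29.8
```

```bash
python3 tb.py
```

```text
side sleeve 24 [-46.7  -8.7 178.9]
cone 31 2.1 6.5 69.2
shank 88 16 -3.9 7.5
shank 108 14 -3.6 7.2
19.3 [ 621.6 -142.1  258.1] [-13.9   1.7  23.2] 0.275 yaw rel 24.0
```

Call:
arm_command(
  deltas=[
    {"dx": 0, "dy": 0.0003, "dz": 0, "yaw": 4},
    {"dx": 0, "dy": 0.0003, "dz": 0, "yaw": 4},
    {"dx": 0, "dy": 0.0003, "dz": 0, "yaw": 4},
    {"dx": 0, "dy": 0, "dz": 0, "yaw": 0},
  ],
)

```text
t: 19.7
eef_pos: [621.8, -141.8, 257.4]
tcp_rot: [3.14, -0.0, 0.51]
ft_force: [-10.4, -1.2, 17.7]
opening: 0.292
grip_force: 29.9
```

Call:
arm_command(
  deltas=[
    {"dx": 0.0008, "dy": -0.0003, "dz": -0.0005, "yaw": -4},
    {"dx": 0.0008, "dy": -0.0003, "dz": -0.0005, "yaw": -4},
    {"dx": 0, "dy": -0.0003, "dz": 0, "yaw": -4},
    {"dx": 0, "dy": 0, "dz": 0, "yaw": -4},
    {"dx": 0, "dy": 0, "dz": 0, "yaw": 0},
  ],
)

```text
t: 20.2
eef_pos: [623.6, -142.0, 256.1]
tcp_rot: [3.141, -0.001, 0.226]
ft_force: [-8.0, 0.5, 16.1]
opening: 0.269
grip_force: 29.6
```

Call:
arm_command(
  deltas=[
    {"dx": 0, "dy": -0.0003, "dz": 0, "yaw": -4},
    {"dx": 0, "dy": -0.0003, "dz": 0, "yaw": -4},
    {"dx": 0, "dy": -0.0003, "dz": 0, "yaw": -4},
    {"dx": 0, "dy": 0, "dz": 0, "yaw": 0},
  ],
)

```text
t: 20.6
eef_pos: [623.7, -142.9, 255.4]
tcp_rot: [-3.141, -0.0, 0.017]
ft_force: [-5.7, 0.7, 9.8]
opening: 0.256
grip_force: 29.9
```

```bash
python3 tb.py
```

```text
side sleeve 27 [-51.8   3.5 178.1]
cone 23 2.4 5.5 69.5
shank 88 18 -4.7 10.8
shank 108 11 -5.4 10.1
20.65 [ 623.7 -142.9  255.4] [-5.2  1.7  9.8] 0.253 yaw rel 8.0
```

Call:
arm_command(
  deltas=[
    {"dx": 0, "dy": 0, "dz": 0, "yaw": 0},
    {"dx": -0.004, "dy": 0, "dz": 0.002, "yaw": -4},
    {"dx": -0.015, "dy": 0, "dz": 0.002, "yaw": -4},
    {"dx": -0.015, "dy": 0, "dz": 0, "yaw": 0},
    {"dx": 0, "dy": 0, "dz": 0, "yaw": 0},
  ],
  gripper=0.034,
)

```text
t: 21.15
eef_pos: [589.0, -142.8, 258.2]
tcp_rot: [-3.141, 0.001, -0.121]
ft_force: [0.3, -0.8, 0.2]
opening: 0.355
grip_force: 0.2
```

```bash
python3 tb.py; python3 - <<'E'
from h import *
c=np.load('last.npy',allow_pickle=True).item()
cv2.imwrite('pics/s5.png',cv2.resize(c['color'][110:220,245:355,::-1],None,fx=5.4,fy=5.4,interpolation=cv2.INTER_CUBIC))
E
```

```text
side sleeve 22 [-85.5  11.2 154.6]
cone 30 -0.6 -2.2 63.9
shank 88 10 -16.4 6.2
shank 108 1 -19.1 2.2
21.2 [ 589.8 -143.   258.3] [ 1.1  0.1 -0.3] 0.354 yaw rel 0.0
```

View pics/s5.png

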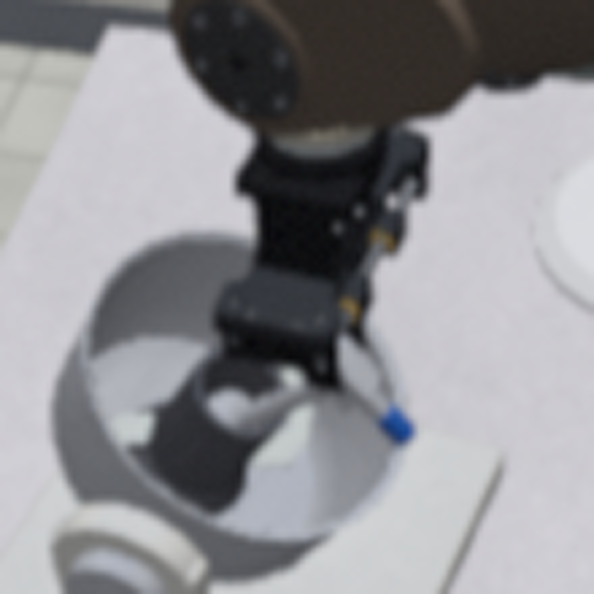

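Call:
arm_command(
  deltas=[
    {"dx": -0.0035, "dy": 0, "dz": -0.008, "yaw": 0},
    {"dx": 0, "dy": 0, "dz": -0.007, "yaw": 0},
    {"dx": 0, "dy": 0, "dz": 0, "yaw": 0},
  ],
)

```text
t: 21.5
eef_pos: [586.2, -143.1, 241.5]
tcp_rot: [-3.141, 0.002, -0.121]
ft_force: [0.0, 1.0, -0.9]
opening: 0.358
grip_force: 0.4
```

Call:
arm_command(
  deltas=[
    {"dx": 0, "dy": 0, "dz": 0, "yaw": 0},
    {"dx": 0, "dy": 0, "dz": 0, "yaw": 0},
    {"dx": 0, "dy": 0, "dz": 0, "yaw": 0},
    {"dx": 0, "dy": 0, "dz": 0, "yaw": 0},
  ],
  gripper=0.0,
)

```text
t: 21.9
eef_pos: [586.6, -143.8, 243.1]
tcp_rot: [3.141, -0.001, -0.121]
ft_force: [1.8, -2.7, -4.6]
opening: 0.253
grip_force: 29.9
```

Call:
arm_command(
  deltas=[
    {"dx": 0.0019, "dy": -0.0002, "dz": 0.004, "yaw": 0},
    {"dx": 0.0028, "dy": -0.0004, "dz": 0.005, "yaw": 0},
    {"dx": 0.0028, "dy": -0.0004, "dz": 0.005, "yaw": 0},
    {"dx": 0.0038, "dy": -0.0004, "dz": 0.0053, "yaw": 0},
    {"dx": 0, "dy": 0, "dz": 0, "yaw": 0},
  ],
)

```text
t: 22.4
eef_pos: [598.3, -144.7, 263.4]
tcp_rot: [3.141, -0.001, -0.121]
ft_force: [-0.4, 0.8, -3.4]
opening: 0.247
grip_force: 30.0
```

```bash
python3 tb.py
```

```text
side sleeve 25 [-65.7   6.2 170.1]
cone 43 7.6 4.7 71.6
shank 88 21 -5.6 6.2
shank 108 18 -9.4 5.5
22.45 [ 598.1 -144.7  263. ] [-1.1  0.  -0.7] 0.254 yaw rel 0.0
```

Call:
arm_command(
  deltas=[
    {"dx": 0.0043, "dy": -0.0005, "dz": 0.0025, "yaw": 0},
    {"dx": 0.0043, "dy": -0.0005, "dz": 0.0025, "yaw": 0},
    {"dx": 0.0043, "dy": -0.0005, "dz": 0.0025, "yaw": 0},
    {"dx": 0.0043, "dy": -0.0005, "dz": 0.0025, "yaw": 0},
    {"dx": 0, "dy": 0, "dz": 0, "yaw": 0},
  ],
)

```text
t: 22.95
eef_pos: [615.5, -146.9, 272.5]
tcp_rot: [3.141, -0.001, -0.121]
ft_force: [-1.0, -0.5, -4.3]
opening: 0.252
grip_force: 30.0
```

```bash
python3 tb.py
```

```text
side sleeve 30 [-49.4   4.2 176.6]
cone 34 9.4 3.6 70.4
shank 88 15 3.0 5.5
shank 108 15 2.0 7.6
23.0 [ 615.3 -146.8  272.5] [-0.8 -0.7 -4.6] 0.254 yaw rel 0.0
```

Call:
arm_command(
  deltas=[
    {"dx": -0.0013, "dy": 0.0007, "dz": -0.0008, "yaw": 0},
    {"dx": -0.0013, "dy": 0.0007, "dz": -0.0008, "yaw": 0},
    {"dx": 0.001, "dy": -0.0001, "dz": -0.0017, "yaw": 0},
    {"dx": 0.001, "dy": -0.0001, "dz": -0.0017, "yaw": 0},
    {"dx": 0, "dy": 0, "dz": 0, "yaw": 0},
  ],
)

```text
t: 23.5
eef_pos: [613.7, -145.4, 269.0]
tcp_rot: [3.141, 0.0, -0.121]
ft_force: [-8.1, 2.5, 10.3]
opening: 0.25
grip_force: 30.0
```

```bash
python3 tb.py
```

```text
side sleeve 28 [-51.8   6.1 175.8]
cone 33 7.1 3.9 68.4
shank 88 21 -0.7 7.0
shank 108 19 -2.2 5.6
23.55 [ 613.7 -145.4  269. ] [-8.4  3.1  9.2] 0.249 yaw rel 0.0
```

Call:
arm_command(
  deltas=[
    {"dx": 0, "dy": 0, "dz": 0, "yaw": 3},
    {"dx": 0, "dy": 0, "dz": 0, "yaw": 3},
    {"dx": 0, "dy": 0, "dz": 0, "yaw": 3},
    {"dx": 0, "dy": 0, "dz": 0, "yaw": 0},
  ],
)

```text
t: 23.95
eef_pos: [614.4, -146.8, 269.3]
tcp_rot: [3.138, -0.002, 0.037]
ft_force: [-5.7, -3.3, 9.0]
opening: 0.257
grip_force: 30.0
```

Call:
arm_command(
  deltas=[
    {"dx": 0, "dy": 0, "dz": 0, "yaw": 3},
    {"dx": 0, "dy": 0, "dz": 0, "yaw": 3},
    {"dx": 0, "dy": 0, "dz": 0, "yaw": 3},
    {"dx": 0, "dy": 0, "dz": 0, "yaw": 0},
  ],
)

```text
t: 24.35
eef_pos: [614.6, -146.8, 269.2]
tcp_rot: [3.138, -0.002, 0.194]
ft_force: [-3.6, -4.5, 6.3]
opening: 0.268
grip_force: 30.0
```

Call:
arm_command(
  deltas=[
    {"dx": 0.0005, "dy": 0, "dz": -0.0009, "yaw": 3},
    {"dx": 0, "dy": 0, "dz": 0, "yaw": 3},
    {"dx": 0, "dy": 0, "dz": 0, "yaw": 3},
    {"dx": 0, "dy": 0, "dz": 0, "yaw": 0},
  ],
)

```text
t: 24.75
eef_pos: [615.2, -146.5, 268.4]
tcp_rot: [3.138, -0.002, 0.352]
ft_force: [-4.4, -3.3, 8.3]
opening: 0.272
grip_force: 29.9
```

```bash
python3 tb.py
```

```text
side sleeve 13 [ 48.   21.2 180.5]
side sleeve 22 [-49.8 -16.8 177.1]
Tbar angle 21.3 mid [ -0.9   2.2 178.8]
cone 33 3.4 5.2 69.8
shank 88 18 -4.0 5.9
shank 108 20 -5.1 4.4
24.8 [ 615.2 -146.5  268.4] [-3.8 -1.6  7.3] 0.282 yaw rel 27.0
```

Call:
arm_command(
  deltas=[
    {"dx": -0.001, "dy": 0, "dz": 0.0017, "yaw": 0},
    {"dx": 0.001, "dy": -0.0022, "dz": 0.0008, "yaw": 0},
    {"dx": 0.001, "dy": -0.0022, "dz": 0.0008, "yaw": 0},
    {"dx": 0.001, "dy": 0, "dz": -0.0017, "yaw": 0},
    {"dx": 0.0005, "dy": 0, "dz": -0.0009, "yaw": 0},
    {"dx": 0, "dy": 0, "dz": 0, "yaw": 0},
  ],
)

```text
t: 25.4
eef_pos: [616.8, -150.0, 269.2]
tcp_rot: [3.141, 0.0, 0.35]
ft_force: [-9.9, 0.2, 15.5]
opening: 0.272
grip_force: 29.8
```

Call:
arm_command(
  deltas=[
    {"dx": 0, "dy": 0, "dz": 0, "yaw": 3},
    {"dx": 0, "dy": 0, "dz": 0, "yaw": 3},
    {"dx": 0, "dy": 0, "dz": 0, "yaw": 3},
    {"dx": 0, "dy": 0, "dz": 0, "yaw": 0},
  ],
)

```text
t: 25.8
eef_pos: [617.1, -150.3, 269.0]
tcp_rot: [3.14, -0.0, 0.509]
ft_force: [-6.9, -1.0, 12.5]
opening: 0.284
grip_force: 29.9
```

```bash
python3 tb.py
```

```text
side sleeve 34 [ 41.   19.3 181.2]
side sleeve 21 [-44.6 -26.7 179.9]
Tbar angle 28.3 mid [ -1.8  -3.7 180.6]
cone 37 1.3 3.0 70.5
shank 88 20 -4.6 2.3
shank 108 18 -3.7 1.3
25.85 [ 617.1 -150.3  269. ] [-5.8 -2.  12.5] 0.284 yaw rel 36.0
```

Call:
arm_command(
  deltas=[
    {"dx": -0.001, "dy": 0, "dz": 0.0017, "yaw": 0},
    {"dx": 0.0015, "dy": 0.0008, "dz": 0.0008, "yaw": 0},
    {"dx": 0.0015, "dy": 0.0008, "dz": 0.0008, "yaw": 0},
    {"dx": 0.001, "dy": 0, "dz": -0.0017, "yaw": 0},
    {"dx": 0.0005, "dy": 0, "dz": -0.0009, "yaw": 0},
    {"dx": 0, "dy": 0, "dz": 0, "yaw": 0},
  ],
)

```text
t: 26.45
eef_pos: [620.3, -148.0, 270.1]
tcp_rot: [3.141, -0.0, 0.508]
ft_force: [-10.2, -0.7, 18.9]
opening: 0.284
grip_force: 29.8
```

Call:
arm_command(
  deltas=[
    {"dx": 0, "dy": 0, "dz": 0, "yaw": -3},
    {"dx": 0, "dy": 0, "dz": 0, "yaw": -3},
    {"dx": 0, "dy": 0, "dz": 0, "yaw": -3},
    {"dx": 0, "dy": 0, "dz": 0, "yaw": 0},
  ],
)

```text
t: 26.85
eef_pos: [620.5, -147.6, 269.4]
tcp_rot: [-3.141, -0.0, 0.349]
ft_force: [-7.8, 0.3, 14.3]
opening: 0.273
grip_force: 29.7
```

Call:
arm_command(
  deltas=[
    {"dx": 0, "dy": 0.0003, "dz": 0, "yaw": -3},
    {"dx": 0, "dy": 0.0003, "dz": 0, "yaw": -3},
    {"dx": 0, "dy": 0.0003, "dz": 0, "yaw": -3},
    {"dx": 0, "dy": 0, "dz": 0, "yaw": 0},
  ],
)

```text
t: 27.25
eef_pos: [620.6, -146.7, 268.8]
tcp_rot: [-3.141, -0.0, 0.192]
ft_force: [-5.2, 0.3, 10.0]
opening: 0.263
grip_force: 29.9
```

```bash
python3 tb.py
```

```text
side sleeve 23 [-48.4 -10.2 178.3]
cone 32 4.4 5.4 70.1
shank 88 19 -3.0 7.5
shank 108 21 -2.8 6.3
27.3 [ 620.6 -146.7  268.8] [-5.3  0.8  8.8] 0.264 yaw rel 18.0
```

```bash
python3 - <<'E'
from tb import *
from scipy.ndimage import map_coordinates
c=np.load('last.npy',allow_pickle=True).item(); g=c['color'].astype(float).mean(2)
S=np.array([697.6,-154.4,121.5])
V=np.array(c['extrinsics'])[:3,3]-(S+100*n); V/=np.linalg.norm(V)
print('view dir s,y,a',V@e,V@yc,V@n)
w=np.cross(n,V); w/=np.linalg.norm(w); print('w (s,y)',w@e,w@yc)
for a in (86,92,98,104,110,116):
    t=np.arange(-22,23,2); pts=[proj(c,S+a*n+k*w) for k in t]
    print(a,[int(map_coordinates(g,[[v],[u]],order=1)[0]) for u,v in pts])
print('t',t.tolist())
# hub edge check below the mouth: outer dia 68, a=40..70
for a in (40,55,70):
    t=np.arange(-46,47,4); pts=[proj(c,S+a*n+k*w) for k in t]
    print(a,[int(map_coordinates(g,[[v],[u]],order=1)[0]) for u,v in pts])
print(t.tolist())
E
```

```text
view dir s,y,a 0.09303470106839774 0.6292137682324571 0.7716440748582376
w (s,y) -0.9892449381908811 0.14626842538196513
86 [39, 39, 40, 47, 57, 63, 79, 92, 102, 111, 113, 112, 108, 104, 101, 94, 87, 83, 74, 66, 63, 58, 61]
92 [41, 40, 41, 42, 42, 45, 52, 67, 86, 101, 111, 112, 108, 104, 99, 91, 79, 67, 58, 54, 54, 56, 61]
98 [48, 43, 42, 42, 42, 44, 51, 64, 86, 106, 113, 112, 109, 104, 99, 91, 79, 67, 57, 54, 53, 58, 63]
104 [59, 51, 47, 45, 42, 44, 52, 67, 87, 105, 113, 112, 109, 105, 101, 92, 79, 67, 57, 56, 58, 65, 76]
110 [64, 64, 60, 56, 51, 52, 54, 69, 89, 104, 112, 112, 109, 105, 100, 92, 81, 70, 67, 66, 78, 89, 106]
116 [53, 62, 66, 70, 71, 70, 71, 80, 93, 105, 109, 110, 107, 103, 100, 93, 90, 88, 95, 108, 122, 139, 155]
t [-22, -20, -18, -16, -14, -12, -10, -8, -6, -4, -2, 0, 2, 4, 6, 8, 10, 12, 14, 16, 18, 20, 22]
40 [179, 180, 173, 131, 75, 54, 51, 51, 51, 53, 57, 58, 56, 54, 50, 45, 44, 41, 43, 90, 160, 183, 180, 180]
55 [178, 179, 173, 134, 74, 62, 75, 97, 128, 150, 159, 160, 157, 149, 143, 125, 93, 69, 56, 95, 167, 195, 196, 190]
70 [175, 177, 172, 131, 87, 68, 69, 115, 163, 177, 167, 135, 111, 108, 135, 161, 133, 94, 81, 99, 160, 195, 199, 198]
[-46, -42, -38, -34, -30, -26, -22, -18, -14, -10, -6, -2, 2, 6, 10, 14, 18, 22, 26, 30, 34, 38, 42, 46]
```

Call:
arm_command(
  deltas=[
    {"dx": 0.0005, "dy": -0.0005, "dz": 0, "yaw": 4},
    {"dx": 0.0005, "dy": -0.0005, "dz": 0, "yaw": 4},
    {"dx": 0.0005, "dy": -0.0005, "dz": -0.0003, "yaw": 4},
    {"dx": 0.0005, "dy": -0.0005, "dz": -0.0008, "yaw": 3},
    {"dx": 0.0005, "dy": 0, "dz": -0.0008, "yaw": 0},
    {"dx": 0, "dy": 0, "dz": 0, "yaw": 0},
  ],
)

```text
t: 27.9
eef_pos: [622.6, -149.2, 269.1]
tcp_rot: [3.141, -0.0, 0.455]
ft_force: [-14.3, -0.2, 25.0]
opening: 0.273
grip_force: 29.9
```

Call:
arm_command(
  deltas=[
    {"dx": 0, "dy": -0.0015, "dz": 0, "yaw": 2},
    {"dx": 0, "dy": -0.0015, "dz": 0, "yaw": 2},
    {"dx": 0.002, "dy": 0, "dz": 0.001, "yaw": -2},
    {"dx": 0, "dy": 0.0015, "dz": 0, "yaw": -2},
    {"dx": 0, "dy": 0.0015, "dz": 0, "yaw": 2},
    {"dx": 0, "dy": 0, "dz": 0, "yaw": 0},
  ],
)

```text
t: 28.5
eef_pos: [624.9, -149.1, 269.7]
tcp_rot: [3.141, -0.001, 0.491]
ft_force: [-11.1, 0.3, 21.5]
opening: 0.276
grip_force: 29.9
```

```bash
cat >> tb.py <<'E'
    from scipy.ndimage import map_coordinates
    c=np.load('last.npy',allow_pickle=True).item(); g=c['color'].astype(float).mean(2); S=np.array([697.6,-154.4,121.5])
    V=np.array(c['extrinsics'])[:3,3]-(S+100*n); w=np.cross(n,V); w/=np.linalg.norm(w); t=np.arange(-24,24.1,.5)
    for a in (92,98,104,110):
        pr=np.array([map_coordinates(g,[[proj(c,S+a*n+k*w)[1]],[proj(c,S+a*n+k*w)[0]]],order=1)[0] for k in t]); i=np.abs(t)<14; j=np.where(i&(pr>78))[0]
        print('edges',a,t[j.min()],t[j.max()],'mid s',-(t[j.min()]+t[j.max()])/2-.4)
E
python3 tb.py
```

```text
File "tb.py", line 20
    from scipy.ndimage import map_coordinates
IndentationError: unexpected indent
```

```bash
sed -i "s/^if __name__=='__main__': rep()/if __name__=='__main__':\n    rep()/" tb.py; python3 tb.py
```

```text
side sleeve 22 [ 48.6  20.4 178.4]
side sleeve 24 [-38.8 -23.1 182.3]
Tbar angle 26.4 mid [  4.9  -1.3 180.3]
cone 37 0.9 4.3 69.7
shank 88 17 -2.0 3.5
shank 108 20 -1.1 2.2
28.55 [ 624.9 -149.1  269.6] [-11.4  -0.   21.9] 0.273 yaw rel 35.0
edges 92 -7.5 12.5 mid s -2.9
edges 98 -7.0 9.5 mid s -1.65
edges 104 -7.0 9.0 mid s -1.4
edges 110 -7.5 9.0 mid s -1.15
```

Call:
arm_command(
  deltas=[
    {"dx": -0.002, "dy": 0.0002, "dz": 0.0035, "yaw": 0},
    {"dx": -0.001, "dy": 0.0001, "dz": 0.0017, "yaw": 0},
    {"dx": -0.0043, "dy": 0.0005, "dz": -0.0025, "yaw": 0},
    {"dx": -0.0043, "dy": 0.0005, "dz": -0.0025, "yaw": 0},
    {"dx": -0.0034, "dy": 0.0004, "dz": -0.002, "yaw": 0},
    {"dx": 0, "dy": 0, "dz": 0, "yaw": 0},
  ],
)

```text
t: 29.15
eef_pos: [610.5, -148.4, 265.5]
tcp_rot: [3.139, -0.001, 0.49]
ft_force: [1.7, -5.0, 3.4]
opening: 0.276
grip_force: 30.0
```

```bash
python3 tb.py
```

```text
side sleeve 12 [ 38.1  17.7 184.3]
side sleeve 22 [-55.4 -21.1 178.3]
Tbar angle 22.6 mid [ -8.6  -1.7 181.3]
cone 39 0.5 5.4 71.5
shank 88 18 -9.0 3.7
shank 108 22 -10.6 1.6
29.2 [ 610.7 -148.4  265.5] [ 1.4 -4.7  1.9] 0.282 yaw rel 35.0
edges 92 -5.5 13.5 mid s -4.4
edges 98 -1.5 13.5 mid s -6.4
edges 104 -1.0 13.5 mid s -6.65
edges 110 -1.0 13.5 mid s -6.65
```

Call:
arm_command(
  deltas=[
    {"dx": 0.0013, "dy": -0.0012, "dz": 0.0007, "yaw": 0},
    {"dx": 0.0013, "dy": -0.0012, "dz": 0.0007, "yaw": 0},
    {"dx": 0.0013, "dy": -0.0001, "dz": -0.0023, "yaw": 0},
    {"dx": 0.0012, "dy": -0.0001, "dz": -0.002, "yaw": 0},
    {"dx": 0, "dy": 0, "dz": 0, "yaw": 0},
  ],
)

```text
t: 29.7
eef_pos: [614.6, -150.0, 264.1]
tcp_rot: [-3.141, 0.001, 0.49]
ft_force: [-11.5, -0.6, 19.9]
opening: 0.282
grip_force: 29.4
```

Call:
arm_command(
  deltas=[
    {"dx": 0, "dy": 0, "dz": 0, "yaw": 3},
    {"dx": 0, "dy": 0, "dz": 0, "yaw": 3},
    {"dx": 0, "dy": 0, "dz": 0, "yaw": -3},
    {"dx": 0, "dy": 0, "dz": 0, "yaw": -3},
    {"dx": 0, "dy": 0, "dz": 0, "yaw": 0},
  ],
)

```text
t: 30.2
eef_pos: [614.7, -149.9, 263.3]
tcp_rot: [-3.141, 0.001, 0.488]
ft_force: [-6.9, -0.2, 13.1]
opening: 0.278
grip_force: 29.4
```

```bash
python3 tb.py
```

```text
side sleeve 7 [ 42.3  17.  179.5]
side sleeve 23 [-54.1 -23.9 175.4]
Tbar angle 23.0 mid [ -5.9  -3.4 177.5]
cone 39 0.9 3.4 70.9
shank 88 22 -8.6 2.3
shank 108 16 -9.0 0.8
30.25 [ 614.7 -149.9  263.3] [-7.6 -0.3 13.6] 0.281 yaw rel 35.0
edges 92 -3.5 13.5 mid s -5.4
edges 98 -2.5 13.5 mid s -5.9
edges 104 -2.0 13.5 mid s -6.15
edges 110 -2.0 13.5 mid s -6.15
```

Call:
arm_command(
  deltas=[
    {"dx": 0.001, "dy": 0, "dz": -0.0009, "yaw": -3},
    {"dx": 0.001, "dy": 0, "dz": -0.0005, "yaw": -3},
    {"dx": 0, "dy": 0, "dz": 0, "yaw": -3},
    {"dx": 0, "dy": 0, "dz": 0, "yaw": 0},
  ],
)

```text
t: 30.65
eef_pos: [616.6, -149.9, 262.7]
tcp_rot: [-3.141, 0.001, 0.331]
ft_force: [-10.4, 0.9, 18.7]
opening: 0.267
grip_force: 29.6
```

Call:
arm_command(
  deltas=[
    {"dx": 0.0008, "dy": 0, "dz": -0.0005, "yaw": -3},
    {"dx": 0.0008, "dy": 0, "dz": -0.0005, "yaw": -3},
    {"dx": 0, "dy": 0, "dz": 0, "yaw": -3},
    {"dx": 0, "dy": 0, "dz": 0, "yaw": 0},
  ],
)

```text
t: 31.05
eef_pos: [618.0, -149.8, 261.7]
tcp_rot: [-3.141, 0.001, 0.174]
ft_force: [-10.9, 1.3, 20.2]
opening: 0.251
grip_force: 29.4
```

```bash
sed -i 's/np.abs(t)<14/np.abs(t)<18/' tb.py; python3 tb.py
```

```text
side sleeve 21 [-58.  -12.9 173.9]
cone 39 0.7 4.3 68.7
shank 88 20 -8.7 3.7
shank 108 16 -8.8 3.7
31.1 [ 618.  -149.8  261.7] [-11.9   1.1  19.8] 0.255 yaw rel 17.0
edges 92 -4.0 15.0 mid s -5.9
edges 98 -2.5 15.0 mid s -6.65
edges 104 -2.0 15.5 mid s -7.15
edges 110 -2.0 17.5 mid s -8.15
```

Call:
arm_command(
  deltas=[
    {"dx": 0, "dy": 0.001, "dz": 0, "yaw": 0},
    {"dx": 0.0003, "dy": 0.001, "dz": 0, "yaw": 0},
    {"dx": 0.0003, "dy": 0.001, "dz": 0, "yaw": 0},
    {"dx": 0.0003, "dy": 0.001, "dz": 0, "yaw": 2},
    {"dx": 0.0005, "dy": 0, "dz": -0.0009, "yaw": 2},
    {"dx": 0, "dy": 0, "dz": 0, "yaw": 2},
    {"dx": 0, "dy": 0, "dz": 0, "yaw": 0},
  ],
)

```text
t: 31.8
eef_pos: [619.2, -145.8, 260.9]
tcp_rot: [-3.141, 0.001, 0.282]
ft_force: [-11.3, 1.5, 21.1]
opening: 0.263
grip_force: 28.9
```

Call:
arm_command(
  deltas=[
    {"dx": 0, "dy": 0, "dz": 0, "yaw": 3},
    {"dx": 0, "dy": 0, "dz": 0, "yaw": 3},
    {"dx": 0, "dy": 0, "dz": 0, "yaw": 3},
    {"dx": 0, "dy": 0, "dz": 0, "yaw": 0},
  ],
)

```text
t: 32.2
eef_pos: [619.3, -145.9, 260.6]
tcp_rot: [-3.141, 0.001, 0.439]
ft_force: [-11.2, 0.7, 19.0]
opening: 0.264
grip_force: 29.3
```

```bash
python3 tb.py
```

```text
side sleeve 19 [-56.  -19.3 175. ]
cone 37 0.2 4.2 68.8
shank 88 19 -9.0 4.1
shank 108 14 -11.0 0.4
32.25 [ 619.3 -145.9  260.6] [-11.    1.   18.4] 0.262 yaw rel 32.0
edges 92 -2.0 16.5 mid s -7.65
edges 98 -1.0 16.0 mid s -7.9
edges 104 -0.5 16.5 mid s -8.4
edges 110 -0.5 17.5 mid s -8.9
```

```bash
python3 - <<'E'
from tb import *
from scipy.ndimage import map_coordinates
for nm,S in (('top',np.array([693.4,-158.8,123.])),):
    c=np.load(nm+'0.npy',allow_pickle=True).item(); im=c['color'].astype(float); b=im[...,0]-im[...,2]
    u,v=proj(c,S+18*n); print(u,v); u,v=int(u),int(v)
    print(b[v-8:v+9,u-8:u+9].astype(int)); print(im[v-8:v+9,u-8:u+9].mean(2).astype(int))
    V=np.array(c['extrinsics'])[:3,3]-S; V/=np.linalg.norm(V); print('view',V@e,V@yc,V@n)
    # centroid on plane a=18
    m=np.argwhere(b>25); m=m[(abs(m[:,0]-v)<12)&(abs(m[:,1]-u)<12)]
    for a in (17,20):
        # brass centroid and 2D moments up to 6th order in nut plane
        pts=[];wts=[]
        for vv,uu in np.argwhere(b[v-10:v+11,u-10:u+11]>-999)+[v-10,u-10]:
            o,d=ray(c,uu,vv); k=((S+a*n-o)@n)/(d@n); p=o+d*k-S; pts.append((p@e,p@yc)); wts.append(max(b[vv,uu]-8,0))
        pts=np.array(pts);wts=np.array(wts); cen=(pts*wts[:,None]).sum(0)/wts.sum(); print(a,'centroid',cen)
        th=np.radians(np.arange(0,360,5)); R=[]
        for t_ in th:
            r=np.arange(0,26,.25); pp=[proj(c,S+a*n+(cen[0]+x*np.cos(t_))*e+(cen[1]+x*np.sin(t_))*yc) for x in r]
            pr=map_coordinates(b,[[q[1] for q in pp],[q[0] for q in pp]],order=3); i=pr.argmax(); h=pr[i]/2; j=i+np.where(pr[i:]<h)[0]; R.append(r[j[0]] if len(j) else np.nan)
        R=np.array(R); A=np.c_[np.ones_like(th),*[f(k*th) for k in (1,2,3,6) for f in (np.cos,np.sin)]]; s=np.linalg.lstsq(A[~np.isnan(R)],R[~np.isnan(R)],rcond=None)[0]; print(R[::2]); print(s.round(2),'corner dir mod60',np.degrees(np.arctan2(s[8],s[7]))/6)
E
```

```text
327.5901559811618 147.43963427342038
[[-2 -3  1 -2 -1  1 -4 -4 -1 -3 -2 -1 -3 -3 -3 -3 -4]
 [-3 -3 -2 -2 -3 -4 -2 -6 -5 -2 -5 -5  0 -4 -3 -5 -4]
 [-2  0 -6 -2 -3 -5 -2 -3 -1 -3 -3 -5 -2 -1 -5 -3 -2]
 [-2 -3 -1 -2 -4 -2  2  1  5  2  5  1  0 -3 -3  1 -4]
 [-2  1 -4 -4  0 11 19 29 35 33 32 20 11  1 -3 -1 -3]
 [-7 -3 -3 -1 17 38 56 64 70 65 63 57 45 23  5 -2 -3]
 [-2 -5 -2  8 34 63 72 65 55 48 53 65 71 52 20 -1 -3]
 [-6 -4 -2 14 47 69 58 36 18 13 21 45 71 70 31  4 -5]
 [-5 -4 -1 17 45 62 42 13 -2 -6  0 26 62 71 39  9 -5]
 [-6 -6 -1  9 39 57 36  8 -8 -7 -3 17 55 71 42  6 -3]
 [-2 -5 -8  4 31 52 38 14 -2 -5  1 25 58 69 40 10 -3]
 [-5 -4 -6  4 24 51 47 28 12 10 18 39 59 57 30  4 -4]
 [ 0 -4 -4 -1 15 39 44 42 35 37 41 48 41 26 12  1 -4]
 [-4 -3 -5 -5  2 12 21 30 40 46 46 33 18  3 -3 -3 -5]
 [-5 -3 -2 -5 -6 -2  3  8 16 24 23 12 -2 -3 -7 -4 -1]
 [-5 -3 -2 -2 -2 -3 -5 -3  0  1  3 -1 -3 -3 -5 -2 -4]
 [-5 -2 -1  0 -3 -2 -3 -4 -4 -4 -2 -2 -2 -3 -3 -1 -3]]
[[ 36  38  36  31  30  34  36  34  38  33  36  38  38  37  39  42  48]
 [ 34  32  25  29  23  29  32  27  35  34  35  34  34  40  33  43  39]
 [
[... 1126 characters left out ...]
5
17 centroid [ 0.49131729 -1.34570048]
[14.5  14.25 14.75 15.   15.75 16.75 17.5  18.   18.25 18.25 17.75 17.75
 18.25 19.   19.75 18.75 18.5  18.75 19.   19.25 19.25 18.25 17.75 17.75
 18.25 18.   17.5  16.75 16.5  16.25 16.5  16.   15.75 15.25 14.5  14.5 ]
[17.17 -2.02  0.47 -0.48  0.02 -0.35 -0.1   0.1   0.34] corner dir mod60 12.271507400612249
20 centroid [ 1.14072481 -1.31259275]
[14.25 14.25 14.5  15.   15.75 16.75 17.5  18.   18.25 18.25 17.75 17.75
 18.25 19.   19.5  18.75 18.5  18.5  19.   19.25 19.   18.25 17.75 17.5
 18.25 18.   17.5  16.75 16.5  16.25 16.5  16.   15.75 15.25 14.5  14.5 ]
[17.14 -2.01  0.46 -0.49  0.03 -0.36 -0.09  0.09  0.34] corner dir mod60 12.500000000000009
```

Call:
arm_command(
  deltas=[
    {"dx": -0.0015, "dy": 0.0002, "dz": 0.0026, "yaw": -4},
    {"dx": 0, "dy": 0, "dz": 0, "yaw": -5},
    {"dx": 0, "dy": 0, "dz": 0, "yaw": -5},
    {"dx": 0, "dy": 0, "dz": 0, "yaw": -6},
    {"dx": 0, "dy": 0, "dz": 0, "yaw": 0},
  ],
)

```text
t: 32.75
eef_pos: [618.5, -145.3, 260.5]
tcp_rot: [-3.14, 0.002, 0.087]
ft_force: [0.7, 0.1, -3.1]
opening: 0.257
grip_force: 29.1
```

Call:
arm_command(
  deltas=[
    {"dx": 0, "dy": 0, "dz": 0, "yaw": 0},
    {"dx": -0.008, "dy": 0.0005, "dz": 0, "yaw": 0},
    {"dx": -0.013, "dy": 0.0005, "dz": -0.002, "yaw": 0},
    {"dx": -0.01, "dy": 0.0005, "dz": -0.003, "yaw": 0},
    {"dx": 0, "dy": 0, "dz": 0, "yaw": 0},
  ],
  gripper=0.036,
)

```text
t: 33.25
eef_pos: [586.6, -144.5, 256.7]
tcp_rot: [-3.141, 0.001, 0.089]
ft_force: [-0.1, 0.0, -0.6]
opening: 0.379
grip_force: 0.0
```

```bash
python3 tb.py
```

```text
side sleeve 20 [-83.4  -1.3 151.8]
cone 26 -0.3 -3.6 59.9
shank 88 13 -16.9 3.7
shank 108 1 -19.2 1.5
33.3 [ 587.4 -144.7  256.9] [0.6 0.2 0.4] 0.38 yaw rel 12.0
edges 92 8.0 17.5 mid s -13.15
edges 98 9.5 17.5 mid s -13.9
edges 104 11.0 17.5 mid s -14.65
edges 110 12.5 17.5 mid s -15.4
```

Call:
arm_command(
  deltas=[
    {"dx": 0, "dy": 0, "dz": -0.008, "yaw": 0},
    {"dx": 0, "dy": 0, "dz": -0.008, "yaw": 0},
    {"dx": 0, "dy": 0, "dz": 0, "yaw": 0},
  ],
)

```text
t: 33.6
eef_pos: [587.6, -144.5, 239.0]
tcp_rot: [-3.141, 0.002, 0.089]
ft_force: [-0.6, 0.4, 0.8]
opening: 0.377
grip_force: 0.0
```

Call:
arm_command(
  deltas=[
    {"dx": 0, "dy": 0, "dz": 0, "yaw": 0},
    {"dx": 0, "dy": 0, "dz": 0, "yaw": 0},
    {"dx": 0, "dy": 0, "dz": 0, "yaw": 0},
    {"dx": 0, "dy": 0, "dz": 0, "yaw": 0},
  ],
  gripper=0.0,
)

```text
t: 34.0
eef_pos: [588.0, -144.9, 240.7]
tcp_rot: [3.141, -0.0, 0.088]
ft_force: [0.4, -2.3, -1.3]
opening: 0.277
grip_force: 30.0
```

Call:
arm_command(
  deltas=[
    {"dx": 0.0025, "dy": -0.0003, "dz": 0.0045, "yaw": 0},
    {"dx": 0.0035, "dy": -0.0004, "dz": 0.006, "yaw": 0},
    {"dx": 0.0045, "dy": -0.0004, "dz": 0.006, "yaw": 0},
    {"dx": 0.005, "dy": -0.0005, "dz": 0.0055, "yaw": 0},
    {"dx": 0, "dy": 0, "dz": 0, "yaw": 0},
  ],
)

```text
t: 34.5
eef_pos: [604.1, -146.4, 263.8]
tcp_rot: [3.141, -0.001, 0.089]
ft_force: [-3.4, -1.9, 0.3]
opening: 0.264
grip_force: 30.0
```

```bash
python3 tb.py
```

```text
side sleeve 23 [-61.6  -5.1 171.7]
cone 34 3.3 3.2 68.8
shank 88 17 -7.3 6.2
shank 108 23 -9.7 4.9
34.55 [ 603.6 -146.2  263.4] [-3.1 -2.6  1.9] 0.266 yaw rel 12.0
edges 92 -4.5 14.5 mid s -5.4
edges 98 -3.5 15.0 mid s -6.15
edges 104 -2.5 15.5 mid s -6.9
edges 110 -2.0 17.5 mid s -8.15
```

Call:
arm_command(
  deltas=[
    {"dx": 0.0035, "dy": -0.0004, "dz": 0.002, "yaw": 0},
    {"dx": 0.0035, "dy": -0.0004, "dz": 0.002, "yaw": 0},
    {"dx": 0.0035, "dy": -0.0004, "dz": 0.002, "yaw": 0},
    {"dx": 0, "dy": 0, "dz": 0, "yaw": 0},
  ],
)

```text
t: 34.95
eef_pos: [614.4, -147.5, 269.0]
tcp_rot: [3.141, -0.001, 0.089]
ft_force: [-3.4, -2.0, 1.4]
opening: 0.267
grip_force: 30.0
```

Call:
arm_command(
  deltas=[
    {"dx": 0.0005, "dy": 0, "dz": -0.0009, "yaw": 1},
    {"dx": 0.0005, "dy": 0, "dz": -0.0009, "yaw": 0},
    {"dx": -0.0009, "dy": 0, "dz": -0.0005, "yaw": 1},
    {"dx": -0.0009, "dy": 0, "dz": -0.0005, "yaw": 0},
    {"dx": 0, "dy": 0, "dz": 0, "yaw": 0},
  ],
)

```text
t: 35.45
eef_pos: [613.2, -148.0, 266.8]
tcp_rot: [3.14, -0.001, 0.124]
ft_force: [-4.8, -4.1, 6.4]
opening: 0.269
grip_force: 30.1
```

```bash
python3 tb.py
```

```text
side sleeve 23 [-51.4  -7.7 173.4]
cone 33 4.9 3.2 66.6
shank 88 17 -4.3 4.3
shank 108 19 -3.4 5.9
35.5 [ 613.3 -148.1  266.8] [-5.  -4.4  6.4] 0.266 yaw rel 14.0
edges 92 -7.5 10.0 mid s -1.65
edges 98 -7.0 10.0 mid s -1.9
edges 104 -6.5 10.0 mid s -2.15
edges 110 -6.5 10.5 mid s -2.4
```

Call:
arm_command(
  deltas=[
    {"dx": 0.0008, "dy": 0, "dz": -0.0014, "yaw": 2},
    {"dx": 0.0008, "dy": 0, "dz": -0.0014, "yaw": 2},
    {"dx": 0, "dy": 0, "dz": 0, "yaw": 2},
    {"dx": 0, "dy": 0, "dz": 0, "yaw": 0},
  ],
)

```text
t: 35.9
eef_pos: [615.4, -147.9, 263.9]
tcp_rot: [3.139, -0.003, 0.229]
ft_force: [0.2, -5.1, -0.9]
opening: 0.277
grip_force: 30.0
```

Call:
arm_command(
  deltas=[
    {"dx": 0.0005, "dy": -0.0005, "dz": -0.0009, "yaw": -3},
    {"dx": 0, "dy": -0.0005, "dz": 0, "yaw": -3},
    {"dx": 0, "dy": 0, "dz": 0, "yaw": -3},
    {"dx": 0, "dy": 0, "dz": 0, "yaw": 0},
  ],
)

```text
t: 36.3
eef_pos: [615.4, -148.2, 261.4]
tcp_rot: [-3.141, 0.0, 0.07]
ft_force: [0.6, -1.6, -3.2]
opening: 0.262
grip_force: 29.9
```

```bash
python3 tb.py
```

```text
side sleeve 25 [-53.   -4.8 168.7]
cone 25 5.9 -1.2 60.8
shank 88 15 -3.8 5.1
shank 108 19 -5.2 4.4
36.35 [ 615.4 -148.2  261.5] [ 0.5 -1.3 -5. ] 0.266 yaw rel 11.1
edges 92 -6.5 10.0 mid s -2.15
edges 98 -6.0 10.5 mid s -2.65
edges 104 -5.5 10.5 mid s -2.9
edges 110 -6.0 11.0 mid s -2.9
```

Call:
arm_command(
  deltas=[
    {"dx": 0.0015, "dy": -0.0002, "dz": -0.0026, "yaw": 0},
    {"dx": 0.0015, "dy": -0.0002, "dz": -0.0026, "yaw": 0},
    {"dx": 0.0015, "dy": -0.0002, "dz": -0.0026, "yaw": 0},
    {"dx": 0, "dy": 0, "dz": 0, "yaw": 0},
  ],
)

```text
t: 36.75
eef_pos: [619.8, -149.0, 253.7]
tcp_rot: [-3.141, 0.0, 0.071]
ft_force: [-0.0, -1.2, -4.9]
opening: 0.26
grip_force: 29.9
```

Call:
arm_command(
  deltas=[
    {"dx": 0.0015, "dy": -0.0002, "dz": -0.0026, "yaw": 0},
    {"dx": 0.0015, "dy": -0.0002, "dz": -0.0026, "yaw": 0},
    {"dx": 0, "dy": 0, "dz": 0, "yaw": 0},
  ],
)

```text
t: 37.05
eef_pos: [622.7, -149.8, 252.2]
tcp_rot: [3.14, -0.002, 0.071]
ft_force: [-8.9, -1.2, 19.4]
opening: 0.263
grip_force: 30.0
```

```bash
python3 tb.py
```

```text
side sleeve 30 [-52.4  -7.1 157.1]
cone 6 5.9 -6.0 50.5
shank 88 18 -2.3 4.9
shank 108 8 -3.6 2.7
37.1 [ 622.6 -149.8  252.2] [-9.4 -0.8 19.1] 0.264 yaw rel 11.0
edges 92 -7.5 9.5 mid s -1.4
edges 98 -7.0 10.0 mid s -1.9
edges 104 -7.0 10.0 mid s -1.9
edges 110 -6.5 10.0 mid s -2.15
```

Call:
arm_command(
  deltas=[
    {"dx": -0.0008, "dy": 0, "dz": 0.0014, "yaw": -5},
    {"dx": 0, "dy": 0, "dz": 0, "yaw": -5},
    {"dx": 0, "dy": 0, "dz": 0, "yaw": -5},
    {"dx": 0, "dy": 0, "dz": 0, "yaw": -5},
    {"dx": 0, "dy": 0, "dz": 0, "yaw": -5},
    {"dx": 0, "dy": 0, "dz": 0, "yaw": -5},
    {"dx": 0, "dy": 0, "dz": 0, "yaw": -5},
    {"dx": 0, "dy": 0, "dz": 0, "yaw": -5},
    {"dx": 0, "dy": 0, "dz": 0, "yaw": 0},
  ],
)

```text
t: 38.0
eef_pos: [623.0, -148.6, 251.3]
tcp_rot: [-3.139, -0.002, -0.629]
ft_force: [4.2, 2.9, -0.1]
opening: 0.293
grip_force: 30.1
```

```bash
python3 tb.py; python3 -c "
from h import *; print(state()['moment'])"
```

```text
side sleeve 32 [-52.8  18.4 156.4]
cone 5 6.8 -7.4 52.5
shank 88 19 -3.0 6.4
shank 108 10 -2.9 8.4
38.05 [ 623.1 -148.7  251.3] [ 4.6  2.8 -0.4] 0.295 yaw rel -29.0
edges 92 -5.5 11.0 mid s -3.15
edges 98 -5.5 11.5 mid s -3.4
edges 104 -4.5 11.5 mid s -3.9
edges 110 -1.5 6.5 mid s -2.9
[ 0.83051652 -1.18897119  0.44219579]
```

Call:
arm_command(
  deltas=[
    {"dx": 0, "dy": 0, "dz": 0, "yaw": -5},
    {"dx": 0, "dy": 0, "dz": 0, "yaw": -5},
    {"dx": 0, "dy": 0, "dz": 0, "yaw": -5},
    {"dx": 0, "dy": 0, "dz": 0, "yaw": -5},
    {"dx": 0, "dy": 0, "dz": 0, "yaw": 0},
  ],
)

```text
t: 38.55
eef_pos: [623.5, -148.9, 250.9]
tcp_rot: [-3.138, -0.002, -0.978]
ft_force: [7.2, -0.0, -3.9]
opening: 0.318
grip_force: 31.1
```

```bash
python3 tb.py|head -3; python3 -c "
from h import *; s=state(); print(s['moment'],s['joints'])"
```

```text
side sleeve 32 [-49.3  30.6 156.1]
cone 5 7.3 -6.1 51.4
shank 88 17 -3.2 9.4
[ 0.50525433 -1.85333105  0.50447035] [-3.38197272e-01  4.97237993e-01  1.49834161e+00  1.60662399e-03
  1.14211783e+00  2.20780811e+00]
```

Call:
arm_command(
  deltas=[
    {"dx": 0, "dy": 0, "dz": 0, "yaw": -5},
    {"dx": 0, "dy": 0, "dz": 0, "yaw": -5},
    {"dx": 0, "dy": 0, "dz": 0, "yaw": -5},
    {"dx": 0, "dy": 0, "dz": 0, "yaw": 0},
  ],
)

```text
t: 39.0
eef_pos: [623.6, -149.4, 251.1]
tcp_rot: [-3.137, -0.002, -1.24]
ft_force: [7.9, -1.3, -2.9]
opening: 0.327
grip_force: 32.1
```

```bash
python3 tb.py; python3 -c "
from h import *; s=state(); print(s['moment'],s['joints'])"
```

```text
side sleeve 6 [ 38.9 -21.5 165.2]
side sleeve 9 [ 31.   -5.7 164.6]
side sleeve 31 [-43.2  39.1 156.1]
cone 5 6.5 -2.9 52.8
shank 88 17 -2.4 10.5
shank 108 15 -3.4 13.3
39.05 [ 623.5 -149.4  251.2] [ 7.6 -1.4 -3. ] 0.329 yaw rel -64.0
edges 92 -5.5 10.5 mid s -2.9
edges 98 -5.0 10.5 mid s -3.15
edges 104 -3.0 11.0 mid s -4.4
edges 110 -1.0 17.5 mid s -8.65
[ 0.10531363 -1.76409364  0.54062878] [-3.38504274e-01  4.97054103e-01  1.49803853e+00  9.30532894e-04
  1.14192771e+00  2.46955689e+00]
```

Call:
arm_command(
  deltas=[
    {"dx": 0, "dy": 0, "dz": 0, "yaw": -4},
    {"dx": 0, "dy": 0, "dz": 0, "yaw": -4},
    {"dx": 0, "dy": 0, "dz": 0, "yaw": 0},
  ],
)

```text
t: 39.35
eef_pos: [623.4, -149.6, 251.2]
tcp_rot: [-3.137, -0.002, -1.379]
ft_force: [6.7, -2.6, -2.1]
opening: 0.334
grip_force: 32.4
```

```bash
python3 tb.py|head -5; python3 -c "
from h import *; s=state(); print(s['moment'],s['joints'][5],s['opening'])"
```

```text
side sleeve 9 [ 35.4 -26.5 163.6]
side sleeve 12 [ 28.5 -10.6 164.4]
side sleeve 31 [-38.   46.6 156.7]
cone 4 7.4 -6.5 51.3
shank 88 20 -1.8 12.1
[-0.11385543 -1.67766793  0.41745812] 2.609050037951384 0.3345730662662221
```

Call:
arm_command(
  deltas=[
    {"dx": 0, "dy": 0, "dz": 0, "yaw": 0},
    {"dx": 0, "dy": 0, "dz": 0, "yaw": 0},
    {"dx": -0.001, "dy": 0.0005, "dz": 0, "yaw": 8},
    {"dx": -0.001, "dy": 0.0005, "dz": 0, "yaw": 8},
    {"dx": -0.001, "dy": 0.0005, "dz": 0, "yaw": 8},
    {"dx": -0.001, "dy": 0.0005, "dz": 0, "yaw": 8},
    {"dx": 0, "dy": 0, "dz": 0, "yaw": 3},
  ],
  gripper=0.052,
)

```text
t: 40.1
eef_pos: [617.7, -147.1, 250.7]
tcp_rot: [-3.141, 0.001, -0.762]
ft_force: [0.9, 0.4, 0.2]
opening: 0.545
grip_force: 0.0
```

Call:
arm_command(
  deltas=[
    {"dx": 0, "dy": 0, "dz": 0, "yaw": 0},
    {"dx": 0, "dy": 0, "dz": 0, "yaw": 0},
    {"dx": 0, "dy": 0, "dz": 0, "yaw": 0},
    {"dx": 0, "dy": 0, "dz": 0, "yaw": 0},
  ],
  gripper=0.0,
)

```text
t: 40.5
eef_pos: [617.8, -147.3, 250.7]
tcp_rot: [-3.141, 0.0, -0.768]
ft_force: [-0.9, 1.4, 2.3]
opening: 0.306
grip_force: 29.2
```

```bash
python3 tb.py; python3 -c "
from h import *; s=state(); print(s['moment'],s['joints'][5],s['opening'])"
```

```text
side sleeve 31 [-45.5  37.1 155.7]
cone 6 6.0 -5.7 53.2
shank 88 15 -5.8 8.8
shank 108 12 -5.6 9.9
40.55 [ 617.9 -147.2  250.7] [-1.3  2.   3.1] 0.308 yaw rel -37.0
edges 92 -5.5 12.0 mid s -3.65
edges 98 -5.0 12.5 mid s -4.15
edges 104 -4.5 12.0 mid s -4.15
edges 110 -3.5 8.0 mid s -2.65
[0.43748256 0.14116593 0.09725547] 1.9999932971405499 0.307757681768618
```

Call:
arm_command(
  deltas=[
    {"dx": 0, "dy": 0, "dz": 0, "yaw": -5},
    {"dx": 0, "dy": 0, "dz": 0, "yaw": -5},
    {"dx": 0, "dy": 0, "dz": 0, "yaw": -5},
    {"dx": 0, "dy": 0, "dz": 0, "yaw": -5},
    {"dx": 0, "dy": 0, "dz": 0, "yaw": -5},
    {"dx": 0, "dy": 0, "dz": 0, "yaw": 0},
  ],
)

```text
t: 41.15
eef_pos: [619.2, -147.3, 251.1]
tcp_rot: [-3.138, -0.002, -1.206]
ft_force: [5.2, -0.6, 0.9]
opening: 0.326
grip_force: 31.0
```

```bash
python3 tb.py|head -6; python3 -c "
from h import *; s=state(); print(s['moment'],s['joints'][5],s['opening'])"
```

```text
side sleeve 12 [ 33.4 -24.  166.6]
side sleeve 10 [ 24.   -8.3 165.3]
side sleeve 31 [-43.3  45.4 154.9]
cone 6 6.0 -6.1 51.8
shank 88 18 -4.5 11.2
shank 108 13 -5.2 13.0
[ 0.27196291 -1.43857397  0.35112375] 2.4362980182466183 0.3226885279104991
```

Call:
arm_command(
  deltas=[
    {"dx": 0, "dy": 0, "dz": 0, "yaw": -5},
    {"dx": 0, "dy": 0, "dz": 0, "yaw": -5},
    {"dx": 0, "dy": 0, "dz": 0, "yaw": 0},
  ],
)

```text
t: 41.5
eef_pos: [619.0, -147.6, 251.1]
tcp_rot: [-3.139, -0.001, -1.379]
ft_force: [5.1, -1.6, 1.3]
opening: 0.333
grip_force: 31.3
```

```bash
python3 tb.py|head -6; python3 -c "
from h import *; s=state(); print(s['moment'],s['joints'][5],s['opening'])"
```

```text
side sleeve 9 [ 30.  -27.8 164.4]
side sleeve 13 [ 23.4 -11.  164.9]
side sleeve 31 [-39.8  49.2 154.2]
cone 6 5.9 -6.3 50.9
shank 88 18 -4.3 13.4
shank 108 13 -4.6 15.2
[ 0.06490642 -1.39209642  0.29241352] 2.609488235436734 0.32831186979465127
```

Call:
arm_command(
  deltas=[
    {"dx": 0, "dy": 0, "dz": 0, "yaw": 0},
    {"dx": 0, "dy": 0, "dz": 0, "yaw": 2},
    {"dx": 0, "dy": 0, "dz": 0, "yaw": 8},
    {"dx": 0, "dy": 0, "dz": 0, "yaw": 8},
    {"dx": 0, "dy": 0, "dz": 0, "yaw": 8},
    {"dx": 0, "dy": 0, "dz": 0, "yaw": 8},
  ],
  gripper=0.05,
)

```text
t: 42.15
eef_pos: [617.4, -147.4, 250.2]
tcp_rot: [3.141, 0.001, -0.778]
ft_force: [-0.0, -0.1, 0.0]
opening: 0.527
grip_force: 0.1
```

Call:
arm_command(
  deltas=[
    {"dx": 0, "dy": 0, "dz": 0, "yaw": 0},
    {"dx": 0, "dy": 0, "dz": 0, "yaw": 0},
    {"dx": 0, "dy": 0, "dz": 0, "yaw": 0},
    {"dx": -0.003, "dy": 0.0004, "dz": 0.005, "yaw": 0},
    {"dx": -0.005, "dy": 0.0006, "dz": 0.0087, "yaw": 0},
    {"dx": -0.005, "dy": 0.0006, "dz": 0.0087, "yaw": 0},
    {"dx": -0.005, "dy": 0.0006, "dz": 0.0087, "yaw": 0},
    {"dx": 0, "dy": 0, "dz": 0, "yaw": 0},
  ],
  gripper=0.0,
)

```text
t: 42.95
eef_pos: [599.6, -145.4, 283.6]
tcp_rot: [-3.141, -0.002, -0.784]
ft_force: [0.9, -0.0, -2.8]
opening: 0.297
grip_force: 30.0
```

```bash
python3 tb.py|head -8
```

```text
side sleeve 36 [-50.7  38.5 191.3]
cone 9 14.1 2.8 76.1
shank 88 26 -4.8 5.4
shank 108 15 -7.1 9.2
43.0 [ 599.7 -145.4  282.7] [ 0.2 -0.4 -2.9] 0.297 yaw rel -38.0
edges 92 -17.5 17.5 mid s -0.4
edges 98 -17.0 17.5 mid s -0.65
edges 104 -15.0 17.5 mid s -1.65
```

Call:
arm_command(
  deltas=[
    {"dx": -0.0085, "dy": 0.001, "dz": 0.0147, "yaw": 4},
    {"dx": -0.01, "dy": 0.0012, "dz": 0.0173, "yaw": 8},
    {"dx": -0.01, "dy": 0.0012, "dz": 0.0173, "yaw": 8},
    {"dx": -0.01, "dy": 0.0012, "dz": 0.0173, "yaw": 8},
    {"dx": -0.006, "dy": 0.0008, "dz": 0.0104, "yaw": 8},
    {"dx": -0.006, "dy": 0.015, "dz": 0.004, "yaw": 2},
    {"dx": -0.012, "dy": 0.03, "dz": 0, "yaw": 0},
    {"dx": -0.015, "dy": 0.038, "dz": 0, "yaw": 0},
    {"dx": -0.015, "dy": 0.038, "dz": 0, "yaw": 0},
    {"dx": -0.015, "dy": 0.038, "dz": -0.005, "yaw": 0},
    {"dx": -0.015, "dy": 0.038, "dz": -0.005, "yaw": 0},
    {"dx": -0.015, "dy": 0.038, "dz": -0.01, "yaw": 0},
    {"dx": -0.015, "dy": 0.038, "dz": -0.01, "yaw": 0},
    {"dx": -0.015, "dy": 0.038, "dz": -0.01, "yaw": 0},
    {"dx": -0.014, "dy": 0.036, "dz": -0.01, "yaw": 0},
    {"dx": -0.012, "dy": 0.03, "dz": -0.01, "yaw": 0},
    {"dx": -0.006, "dy": 0.02, "dz": 0, "yaw": 0},
    {"dx": 0, "dy": 0.01, "dz": 0, "yaw": 0},
  ],
)

```text
t: 44.8
eef_pos: [398.8, 268.8, 302.0]
tcp_rot: [3.141, 0.001, -0.121]
ft_force: [0.7, -0.1, -3.8]
opening: 0.248
grip_force: 30.0
```

```bash
cat > w.py <<'E'
from tb import *
s=state(); T=s['eef_pos']; print(s['t'],T.round(1),s['tcp_rot'].round(3),s['opening'],s['ft_force'].round(1))
c=grab('side'); np.save('last2.npy',c,allow_pickle=True); P=cloud(c).reshape(-1,3)-np.array([2.3,2.1,0])-T
ok=~np.isnan(P).any(1)&(P[:,2]<-35)&(P[:,2]>-170)&(P[:,2]+T[2]>88)&(np.hypot(P[:,0],P[:,1])<130)
Q=P[ok]
for lo in range(-170,-35,12):
    m=(Q[:,2]>=lo)&(Q[:,2]<lo+12)
    if m.sum()>3: print(lo+6,m.sum(),'x',np.percentile(Q[m,0],[5,50,95]).round(),'y',np.percentile(Q[m,1],[5,50,95]).round())
E
python3 w.py
```

```text
44.8 [398.8 268.8 302. ] [ 3.141e+00  1.000e-03 -1.210e-01] 0.24847532924699986 [ 0.7 -0.1 -3.8]
-140 6 x [51. 58. 70.] y [11. 13. 15.]
-128 34 x [43. 64. 78.] y [-11.  12.  15.]
-116 42 x [29. 61. 73.] y [-9. 11. 16.]
-104 67 x [29. 47. 68.] y [-3.  9. 15.]
-92 23 x [37. 48. 57.] y [ 4.  8. 13.]
```

Call:
arm_command(
  deltas=[
    {"dx": 0.003, "dy": 0, "dz": -0.02, "yaw": 0},
    {"dx": 0.003, "dy": 0, "dz": -0.03, "yaw": 0},
    {"dx": 0.003, "dy": 0, "dz": -0.03, "yaw": 0},
    {"dx": 0.001, "dy": 0, "dz": -0.025, "yaw": 0},
    {"dx": 0, "dy": 0, "dz": -0.014, "yaw": 0},
    {"dx": 0, "dy": 0, "dz": 0, "yaw": 0},
  ],
)

```text
t: 45.45
eef_pos: [410.8, 266.4, 182.4]
tcp_rot: [3.141, 0.001, -0.123]
ft_force: [0.6, -0.0, -5.3]
opening: 0.251
grip_force: 30.0
```

Call:
arm_command(
  deltas=[
    {"dx": 0.009, "dy": -0.001, "dz": 0, "yaw": 0},
    {"dx": 0.009, "dy": -0.001, "dz": 0, "yaw": 0},
    {"dx": 0.009, "dy": -0.001, "dz": 0, "yaw": 0},
    {"dx": 0.009, "dy": -0.001, "dz": 0, "yaw": 0},
    {"dx": 0.009, "dy": -0.001, "dz": 0, "yaw": 0},
  ],
)

```text
t: 45.95
eef_pos: [454.9, 262.8, 187.5]
tcp_rot: [-3.139, 0.0, -0.122]
ft_force: [-16.3, 4.0, 33.5]
opening: 0.238
grip_force: 29.9
```

```bash
python3 w.py; python3 - <<'E'
from h import *
c=np.load('last2.npy',allow_pickle=True).item()
cv2.imwrite('pics/w1.png',cv2.resize(c['color'][240:380,240:400,::-1],None,fx=4.2,fy=4.2,interpolation=cv2.INTER_CUBIC))
E
```

```text
45.95 [454.9 262.8 187.5] [-3.139  0.    -0.122] 0.23835543882539653 [-16.3   4.   33.5]
-92 5 x [22. 25. 33.] y [15. 16. 18.]
```

View pics/w1.png

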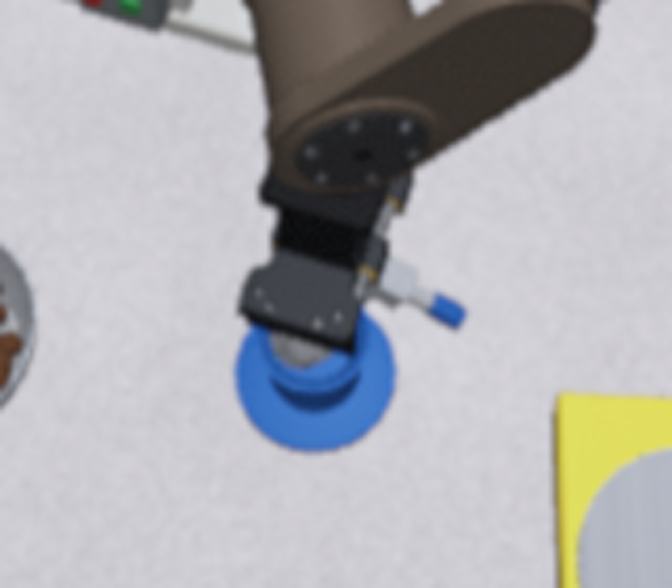

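Call:
arm_command(
  deltas=[
    {"dx": 0.002, "dy": 0, "dz": 0.008, "yaw": 0},
    {"dx": 0.008, "dy": -0.001, "dz": 0.003, "yaw": 0},
    {"dx": 0.008, "dy": -0.001, "dz": 0.002, "yaw": 0},
    {"dx": 0.008, "dy": -0.001, "dz": 0, "yaw": 0},
    {"dx": 0, "dy": 0, "dz": 0, "yaw": 0},
  ],
)

```text
t: 46.5
eef_pos: [483.0, 259.1, 197.4]
tcp_rot: [-3.141, -0.001, -0.122]
ft_force: [-3.4, 0.5, 3.6]
opening: 0.228
grip_force: 30.0
```

```bash
cat > w2.py <<'E'
from tb import *
s=state(); T=s['eef_pos']; print(s['t'],T.round(1),s['opening'],s['ft_force'].round(1))
for nm,b in (('side',(2.3,2.1,0)),('top',(-2.3,-2.1,0))):
    c=grab(nm); P=cloud(c)-np.array(b); h=cv2.cvtColor(c['color'],cv2.COLOR_RGB2HSV); m=((h[...,0]>100)&(h[...,0]<128)&(h[...,1]>110)&(P[...,2]>100)&(P[...,2]<260)).astype(np.uint8)
    k,l,st,ce=cv2.connectedComponentsWithStats(m)
    for i in range(1,k):
        if st[i,4]>4: print(nm,st[i,4],np.nanmedian(P[l==i],0).round(1))
    Q=P.reshape(-1,3); q=Q[(Q[:,2]>82)&(Q[:,2]<150)&(np.hypot(Q[:,0]-479,Q[:,1]-260)<70)]
    for lo in range(82,150,14):
        k=(q[:,2]>=lo)&(q[:,2]<lo+14)
        if k.sum()>3: print(nm,'shank',lo+7,k.sum(),np.median(q[k],0).round(1))
E
python3 w2.py
```

```text
46.5 [483.  259.1 197.4] 0.22842127704959872 [-3.4  0.5  3.6]
side 961 [  484.9 -1160.2   138.3]
side 39 [408.6 270.7 199.9]
side shank 89 56 [474.  276.1  90.1]
side shank 103 39 [470.6 268.5  99.2]
side shank 117 7 [472.7 268.3 120.3]
side shank 131 9 [472.4 268.3 134. ]
side shank 145 7 [469.2 268.  144.4]
top 1557 [  490.3 -1158.5   138.4]
top shank 89 18 [462.7 255.2  90.2]
top shank 103 22 [469.2 256.5 100.8]
```

Call:
arm_command(
  deltas=[
    {"dx": 0.004, "dy": 0, "dz": -0.006, "yaw": 0},
    {"dx": 0.003, "dy": 0, "dz": -0.008, "yaw": 0},
    {"dx": 0.001, "dy": 0, "dz": -0.008, "yaw": 0},
    {"dx": 0, "dy": 0, "dz": 0, "yaw": 0},
  ],
)

```text
t: 47.0
eef_pos: [488.8, 258.8, 173.1]
tcp_rot: [3.14, 0.003, -0.121]
ft_force: [-1.1, -0.0, -3.9]
opening: 0.18
grip_force: 30.0
```

```bash
python3 w2.py
```

```text
47.0 [488.8 258.8 173.1] 0.17991355263730846 [-1.1 -0.  -3.9]
side 956 [  486.  -1160.1   138.6]
side 39 [410.1 269.1 185. ]
side 14 [485.6 342.2 238.9]
side shank 89 46 [473.8 265.9  84.7]
side shank 103 10 [472.3 265.9 101.8]
side shank 117 12 [471.7 265.5 116.7]
side shank 131 11 [470.  266.4 130.3]
side shank 145 7 [463.9 267.6 142.8]
top 1571 [  490.2 -1158.4   138.4]
top 5 [489.2 228.  228.7]
top shank 89 21 [466.7 250.1  85.5]
```

Call:
arm_command(
  deltas=[
    {"dx": 0.002, "dy": 0, "dz": -0.007, "yaw": 0},
    {"dx": 0.002, "dy": 0, "dz": -0.008, "yaw": 0},
    {"dx": 0, "dy": 0, "dz": 0, "yaw": 0},
  ],
)

```text
t: 47.4
eef_pos: [493.1, 258.9, 158.2]
tcp_rot: [3.14, 0.002, -0.121]
ft_force: [-0.4, 0.9, -5.0]
opening: 0.182
grip_force: 30.0
```

Call:
arm_command(
  deltas=[
    {"dx": 0, "dy": 0, "dz": 0, "yaw": 0},
    {"dx": 0, "dy": 0, "dz": 0, "yaw": 0},
    {"dx": 0, "dy": 0, "dz": 0, "yaw": 0},
  ],
  gripper=0.05,
)

```text
t: 47.7
eef_pos: [493.7, 259.3, 160.2]
tcp_rot: [-3.141, -0.001, -0.121]
ft_force: [0.6, -0.3, 0.1]
opening: 0.379
grip_force: 0.0
```

```bash
python3 w2.py
```

```text
47.7 [493.7 259.3 160.2] 0.3785403773227722 [ 0.6 -0.3  0.1]
side 959 [  483.  -1160.    138.4]
side 42 [437.2 266.2 164.4]
side 18 [486.8 342.4 224.4]
side shank 89 14 [480.2 265.3  87.7]
side shank 103 10 [479.9 264.7 102.9]
side shank 117 10 [479.7 264.4 115.8]
side shank 131 4 [480.4 265.9 131.2]
top 5 [866.  908.9 127. ]
top 1566 [  489.4 -1158.3   138.3]
top 15 [486.  216.9 224.5]
top 5 [470.9 174.3 254.2]
top 9 [449.7 178.9 247.9]
```

Call:
arm_command(
  deltas=[
    {"dx": 0, "dy": 0, "dz": 0.008, "yaw": 0},
    {"dx": 0, "dy": 0, "dz": 0.03, "yaw": 0},
    {"dx": 0, "dy": 0, "dz": 0.04, "yaw": 0},
    {"dx": 0, "dy": 0, "dz": 0.04, "yaw": 0},
    {"dx": 0, "dy": 0, "dz": 0.03, "yaw": 0},
    {"dx": 0, "dy": 0, "dz": 0, "yaw": 0},
    {"dx": 0, "dy": 0, "dz": 0, "yaw": 0},
  ],
)

```text
t: 48.5
eef_pos: [493.2, 259.1, 308.3]
tcp_rot: [-3.141, -0.001, -0.121]
ft_force: [-0.6, 0.2, -0.5]
opening: 0.528
grip_force: 0.0
```

```bash
python3 w2.py; python3 -c "
from cell import job_done; print(job_done())"
```

```text
48.5 [493.2 259.1 308.3] 0.5280000467479898 [-0.6  0.2 -0.5]
side 972 [  485.1 -1159.4   138.9]
side 35 [527.7 256.5 165.8]
side 43 [435.7 266.  164.6]
side shank 89 12 [480.2 265.1  85.7]
side shank 103 13 [479.9 265.2 100.7]
side shank 117 10 [479.1 265.1 118. ]
side shank 131 9 [481.3 266.  129.1]
side shank 145 6 [477.3 269.5 148.4]
top 1567 [  489.6 -1158.6   138.1]
top 44 [436.7 261.2 166.2]
top shank 89 6 [478.1 252.9  89.8]
top shank 103 6 [480.5 251.  100.5]
top shank 117 6 [479.9 252.2 115.3]
the job is handed in; nothing more can be done
None
```

I tightened the nut clockwise with the socket fully down, put the wrench back upright in its stand and handed the job in at 48.5 s; the nut's final angle (at the stop, I believe) is only inferred from the T-bar angle in the camera images, I didn't measure the bystanders at the end, and the judge returned no verdict.

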